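# Load the drive modules from the rack into the dock and lock them in

## Robot

A 6-joint arm with a two-finger parallel gripper is mounted at the origin on a cart in front of the work surface, level with it; the furniture and walls round the work are solid. World frame = base frame: x ahead of the robot, y to its left, z up, the work surface at z = 0. Lengths are in m, angles in rad, forces in N, time in s.
With the tool pointing down it reaches from about 0.3 to 0.775 m from the base axis. Payload 14.6 kg.
Tool frame: the origin (TCP) lies at the very end of the fingers, on their centre line; the grasp point (between the pads) lies 19 mm behind it; z points along the fingers, y is the line along which they close (so a half turn about z gives the same grasp; the last joint's range is limited). The gripper opens to 94 mm and grips with 3 to 60 N. Pads are 16 mm wide; open, the fingers measure 119 mm over their backs; the gripper's body (75 mm by 177 mm) begins 78 mm behind the grasp point.
Start: joints at [1.251, 0.3, 1.521, -0, 1.321, -0.067], TCP at [0.138, 0.533, 0.205] pointing down, gripper open.
Joint ranges: [-3.03, 3.03], [-0.79, 2.21], [0.23, 2.52], [-1.04, 4.18], [0, 3.07], [-2.55, 2.55]. Speed limits (rad/s): [2.22, 2.22, 2.57, 3.14, 3.14, 3.14].

## Interface

Orientations are given as [roll, pitch, yaw] about the fixed x, y, z axes, in that order (R = Rz(yaw) Ry(pitch) Rx(roll)).
In Python, from station import telemetry, cams, hand_in, nets gives the robot as it stands.
- The arm moves only by the tool move_arm, never from a script. Its argument "increments" is a list of rows, each a list of 4 numbers: the shift along the tool's x, y, z in m, then the turn about the tool's z in rad. In form: [[tx, ty, tz, roll], ...]. A call has 1 to 20 rows; each row shifts and turns the commanded pose from where the row before left it, along the tool's axes as they then stand; what a row does not reach is not made up. A row lasts 1/8 s, in which the tool goes at most 62.5 mm and 10.7 degrees, less where a joint would pass 70% of its speed; a pose out of reach is approached as far as the arm can. A call is refused whole if a number of a shift passes 0.0625 or a number of a turn 0.188, either way. A call with a gripper value outside its range is refused whole. "grip" is the opening, from 0 (shut) to 1 (fully open), set as the call begins (left out, the last holds). The fingers move at their own pace and stop on an object; "force" is the grip in N (left out, the last holds). Time passes only in rows, so rows that do not move let the fingers close. It gives the time, the measured TCP pose, the force, the opening and the grip force at its end, in the units of the state.
- telemetry.get_obs(): the state, without advancing time (a new reading comes with each control period).
- cams.camera(name): name is "scene" or "side" or "wrist"; returns the picture (400x640x3 uint8, blue, green, red); there is no depth.
- cams.camera_model(name): a dict with "intrinsics" (3x3 intrinsics, pixels), "xyz" and "attitude" of the camera in the world; the wrist camera has in their place "T_tool_cam" (4x4, takes a point from camera to tool coordinates, whose origin is the TCP and whose axes are the flange's). Camera axes: x right, y up, looking along -z (the intrinsics and any distortion apply to the point x, -y, -z); pixel columns grow to the right and rows downward; lengths in m; the calibration is good to about 2 mm. A picture is of the moment at which its call begins: read the wrist's pose just before it. camera_model takes no time and is no camera call.
- hand_in(): hands the job in; it is judged then, once.
Trained networks look in the newest picture that a camera, given by its name, has taken for a name from the list of things; names that differ only in an ending like _2 or _b are one class to them, and where a whole thing is asked for, a point or a joint stands for the part that bears it (a point fixed in the world has none). Each returns a list of dicts, best first, with "conf" (0 to 1); they miss things now and then, are a little off and sometimes report something else, mostly with a low value. They report only what shows in the picture. A call takes as long as a camera call.
- nets.search_frame(camera, query): "extent" ([left, top, right, bottom] in pixels, round what is visible of it).
- nets.mark_of(camera, query): "centre" ([column, row] in pixels: a listed point, or the origin of a listed thing).
The state is a dict: "time_s": time; "qpos": joint angles; "joint_vel": joint speeds; "tau": joint torques, N m; "ee_pos": TCP position; "eef_rot": TCP orientation; "force": force on the tool from outside, world axes, zero at the start; "moment": the same for the moment, N m; "grip_width": finger opening in m; "grip_force": force on a finger pad.
Only numpy, scipy, OpenCV 4.12 (cv2) and the standard library are available. Lean on these libraries where they do the work, as an engineer would, in place of code of your own. Each camera call takes 0.05 s, during which the arm holds its last target. There are 200 camera calls.

## Task

Swing up the dock's retaining bail, take every drive module standing in the black rack and slide it flat, connector end first and fully home, into a bay of the dock (any bay, either broad side up), then swing the bail fully down again behind them. The modules stand upright in the rack and go into the dock lying flat, and the slanted rest is there to lean them on while you change your grip. Do not push the tin or the stamp about.

Things in the scene. Friction and masses are not known exactly. Their poses are not given: they have to be found in the camera images.
- module_1: sealed drive module, flat metal case 100 x 60 x 15 mm, 0.13 kg, both broad sides alike. Origin: centre of its connector end (black strip, brass contacts); z runs along its 100 mm length to the pull end (thin black cap), y along its 60 mm width, x through its thickness. Starts upright in a rack slot, connector end down on the rack's 6 mm floor. May be absent
- module_2: sealed drive module, flat metal case 100 x 60 x 15 mm, 0.13 kg, both broad sides alike. Origin: centre of its connector end (black strip, brass contacts); z runs along its 100 mm length to the pull end (thin black cap), y along its 60 mm width, x through its thickness. Starts upright in a rack slot, connector end down on the rack's 6 mm floor. May be absent
- module_3: sealed drive module, flat metal case 100 x 60 x 15 mm, 0.13 kg, both broad sides alike. Origin: centre of its connector end (black strip, brass contacts); z runs along its 100 mm length to the pull end (thin black cap), y along its 60 mm width, x through its thickness. Starts upright in a rack slot, connector end down on the rack's 6 mm floor. May be absent
- rack: black storage rack, fixed, 166 x 84 mm, three upright slots at x = -50, 0, +50 mm; origin under its centre, z up. A module in it has its thickness along the rack's x. Guides hold its 60 mm edges up to 96 mm above the bench (its top is at 106), but between the guides its broad sides are open, 47 mm wide: it can be pinched by its thickness from above and drawn up
- rest: slanted rest for changing the grip, loose, 1.1 kg, steel foot 116 x 82 mm, aluminium plate 46 mm wide sloping at 60 degrees to the bench, rising toward its -x; origin on its underside, z up. A module leans on it broad side down, connector end on the ledge, pull end sticking out 42 mm past the plate, up toward -x; there it can be taken by its thickness (along the slope) or by its 60 mm edges
- rest_seat (a point): on the rest where plate and ledge meet, mid-width, 20 mm ahead (+x) of the rest's origin, 32 mm above the bench, axes of the rest. The plate runs 58 mm from here along (-0.5, 0, 0.87), the ledge 22 mm along (0.87, 0, 0.5) in the rest's axes, so a module's connector end rests on the ledge with its centre 7.5 mm off the plate; two cheeks 66 mm apart, 19 mm high, flank the ledge
- dock: grey three-bay dock, fixed, 280 mm wide in y, up to 49 mm high; origin on the bench under the middle of the mouth line, x points into the bays, z up. Modules go in flat, connector end first; when home the connector end touches the stop 54 mm behind the mouth line (x = +54 mm) and the pull end stands out to x = -46 mm. Walls between bays are 24 mm wide, with round noses from x = -12 mm
- bail (a joint): swing angle of the retaining bail, a 10 mm steel bar bent to a U, pivoting on the dock's two ends: 0 = closed (level, its cross bar just behind the pull ends of modules that are home), growing as it swings up and over, to a stop at 1.85. Needs 0.1 to 0.35 Nm; stays where it is left. Starts closed or nearly so and then bars the mouths; from about 1.4 up it is out of the way
- bail_lug (a point): grip point of the black lug in the middle of the bail's cross bar: 12 mm thick along the dock's y, 24 mm wide, rising 39 mm from the bar; the point moves with the bail, 26 mm out from the bar's axis. With the bail closed the lug slants 45 degrees up and away from the dock, with the bail upright 45 degrees up toward the dock's back; it can be pinched across its 12 mm from above
- bail_hinge (a point): middle of the bail's pivot axis, 30 mm behind the mouth line (+x of the dock), 28.5 mm above the bench; the axis is the dock's y. The cross bar's axis lies 85 mm from it, level with it and toward the dock's -x when closed
- tin: round white probe tin, 60 mm across, 22 mm high, at the bench's front edge; bystander, origin under its centre
- stamp: wooden-handled stamp, 27 x 46 mm, 65 mm high, behind the dock; bystander, origin under its centre
- bay_left (a point): centre of the floor of the dock's left bay at the mouth line (y = +86 mm of the dock), 20 mm above the bench, axes of the dock. The bay is a tunnel 62 mm wide and 18 mm high, upper edge flared; in front of it a tongue 36 mm wide at floor height reaches out to x = -85 mm
- bay_middle (a point): centre of the floor of the dock's middle bay at the mouth line (y = 0 mm of the dock), 20 mm above the bench, axes of the dock. The bay is a tunnel 62 mm wide and 18 mm high, upper edge flared; in front of it a tongue 36 mm wide at floor height reaches out to x = -85 mm
- bay_right (a point): centre of the floor of the dock's right bay at the mouth line (y = -86 mm of the dock), 20 mm above the bench, axes of the dock. The bay is a tunnel 62 mm wide and 18 mm high, upper edge flared; in front of it a tongue 36 mm wide at floor height reaches out to x = -85 mm

How it is judged:
On the way, in this order (a step that is already met when the one before it is completed fails the run):
1. the bail is swung up, clear of the mouths (value of joint bail above 1.3 rad), for 0.2 s.
2. every module present is fully home in a bay (x of module_1 in the frame of dock between 0.05 and 0.0575 m and z of module_1 in the frame of dock between 0.0235 and 0.032 m and y of module_1 in the frame of dock between -0.1 and 0.1 m and angle between the x axis of each of module_1, module_2, module_3 and the z axis of dock, either way round below 0.1 rad and angle between the z axis of each of module_1, module_2, module_3 and the x axis of dock, either way round below 0.06 rad and x of module_2 in the frame of dock between 0.05 and 0.0575 m and z of module_2 in the frame of dock between 0.0235 and 0.032 m and y of module_2 in the frame of dock between -0.1 and 0.1 m and x of module_3 in the frame of dock between 0.05 and 0.0575 m and z of module_3 in the frame of dock between 0.0235 and 0.032 m and y of module_3 in the frame of dock between -0.1 and 0.1 m), for 0.2 s.
At the end, for the whole second after the job is handed in: every module present lies flat in a bay, connector end within 4 mm of the stop (connector end between 50 and 57.5 mm behind the mouth line), square to within 0.06 rad, at rest; the bail is closed (below 0.08 rad) (all of step 2 and value of joint bail below 0.08 rad and linear speed of each of module_1, module_2, module_3 below 0.02 m/s); the robot touches nothing.
It fails at once if the tin is pushed or knocked aside by more than 60 mm (distance of tin from where it was at the start of the episode above 0.06 m).
It fails at once if the stamp is pushed or knocked aside by more than 60 mm (distance of stamp from where it was at the start of the episode above 0.06 m).
Of module_1, module_2, module_3 only 2 to 3 are there at a start; the rules pass over those that are not, and their reading is None.
At some moment in a run one of rest may be knocked a few centimetres aside while the robot is not near it.
Once in a run the grip may slacken for a moment while it holds something.
It also fails if it takes over 210 s, if anything falls off the work surface, if the arm or the gripper's body presses on something with over 40 N, if the wrist force passes 120 N, or if a joint passes its speed limit or range.

## Working session

There is one attempt and no reset: what is moved stays moved. The work goes in short steps, Python scripts to look and compute and a tool call to move; the robot and the scene stay as the last step left them, time stands still between calls to the robot, and variables do not carry over. Pictures are saved under pics/ and viewed, at most 14 in all, crops included, and the job is handed in when it is done.

Besides the shell and the picture viewer there is one more tool, called after "Emit:" by a JSON object that holds its "method" and its "body". move_arm: Moves the arm, as the interface text tells. Its arguments: {"type":"object","properties":{"increments":{"type":"array"},"grip":{"type":"number"},"force":{"type":"number"}},"required":["increments"]}

```bash
ls; mkdir -p pics
cat > h.py <<'E'
import numpy as np, cv2
from scipy.spatial.transform import Rotation as R
from station import telemetry, cams, hand_in, nets
def model(c,o=None):
    m=cams.camera_model(c); K=np.array(m["intrinsics"])
    if c=="wrist":
        o=o or telemetry.get_obs()
        T=np.eye(4);T[:3,:3]=R.from_euler('xyz',o["eef_rot"]).as_matrix();T[:3,3]=o["ee_pos"]
        T=T@np.array(m["T_tool_cam"]);return K,T[:3,:3],T[:3,3],m
    a=np.array(m["attitude"]); 
    Rm=R.from_euler('xyz',a).as_matrix() if a.size==3 else a
    return K,Rm,np.array(m["xyz"]),m
def dist(m): 
    for k in m:
        if 'dist' in k: return np.array(m[k],float)
    return np.zeros(5)
def ray(c,px,z,o=None):
    K,Rm,t,m=model(c,o)
    p=cv2.undistortPoints(np.array([[px]],float),K,dist(m))[0,0]
    d=Rm@np.array([p[0],-p[1],-1]); return t+d*(z-t[2])/d[2]
def proj(c,P,o=None):
    K,Rm,t,m=model(c,o); q=(np.atleast_2d(P)-t)@Rm
    q=q*[1,-1,-1]; return cv2.projectPoints(q,np.zeros(3),np.zeros(3),K,dist(m))[0][:,0]
E
python3 - <<'E'
from h import *
o=telemetry.get_obs(); print(o)
for c in("scene","side","wrist"):
    print(c,cams.camera_model(c)); im=cams.camera(c); cv2.imwrite(f"pics/{c}0.png",im)
    for q in ["module_1","rack","rest","rest_seat","dock","bail_lug","bail_hinge","bay_left","bay_middle","bay_right","tin","stamp"]:
        try: print(q,[(np.round(d["centre"]).tolist(),round(d["conf"],2)) for d in nets.mark_of(c,q)][:4])
        except Exception as e: print(q,e)
E
```

```text
pics
{'time_s': 0.0, 'qpos': array([ 1.25138861e+00,  3.00465911e-01,  1.52158696e+00, -7.17953238e-06,
        1.32070204e+00, -6.65748180e-02]), 'joint_vel': array([ 0.00095367, -0.00258424, -0.00119082, -0.00070142,  0.00136967,
        0.00032178]), 'tau': array([-7.88272810e-04, -5.31800008e+01, -3.52737951e+01,  7.08070910e-02,
        2.44584319e-02, -7.28276336e-05]), 'ee_pos': array([0.13748876, 0.53226314, 0.20488669]), 'eef_rot': array([-3.14043251e+00, -7.03809670e-05,  2.88876149e+00]), 'force': array([-0.46976553,  0.11754866, -0.55646514]), 'moment': array([0.00190332, 0.03848436, 0.00598115]), 'grip_force': 0.0, 'grip_width': 0.09402057886908616}
scene {'intrinsics': array([[376.71334533,   0.        , 320.85728946],
       [  0.        , 376.71334533, 196.38971984],
       [  0.        ,   0.        ,   1.        ]]), 'xyz': array([0.02133841, 0.68043458, 0.92201534]), 'attitude': array([ 0.75384147,  0.01413706, -2.49218282])}
module_1 [([226.0, 288.0], 0.57), ([241.0, 274.0], 0.56), ([254.0, 261.0], 0.53)]
rack [([240.0, 276.0], 0.9), ([378.0, 146.0], 0.48)]
rest [
[... 1016 characters left out ...]

tin []
stamp [([330.0, 172.0], 0.45)]
wrist {'intrinsics': array([[314.15003767,   0.        , 319.50980323],
       [  0.        , 314.15003767, 203.17203735],
       [  0.        ,   0.        ,   1.        ]]), 'T_tool_cam': array([[ 1.44195437e-03,  9.73766455e-01,  2.27545185e-01,
         6.48878244e-02],
       [ 9.99998894e-01, -1.32103393e-03, -6.83707026e-04,
        -8.34393156e-05],
       [-3.65176057e-04,  2.27545919e-01, -9.73767283e-01,
        -1.79984216e-01],
       [ 0.00000000e+00,  0.00000000e+00,  0.00000000e+00,
         1.00000000e+00]])}
module_1 []
rack []
rest []
rest_seat []
dock []
bail_lug []
bail_hinge []
bay_left []
bay_middle []
bay_right []
tin []
stamp []
```

View pics/scene0.png

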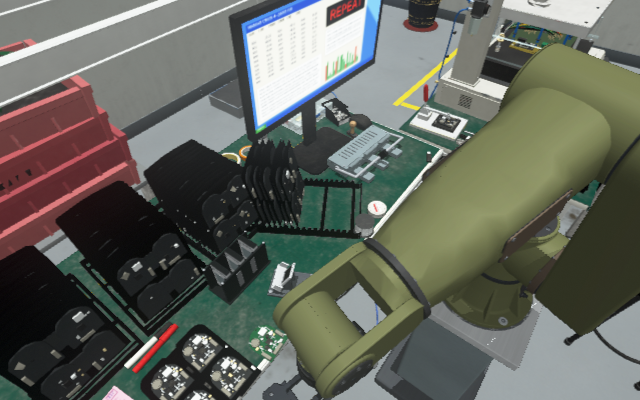

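View pics/side0.png

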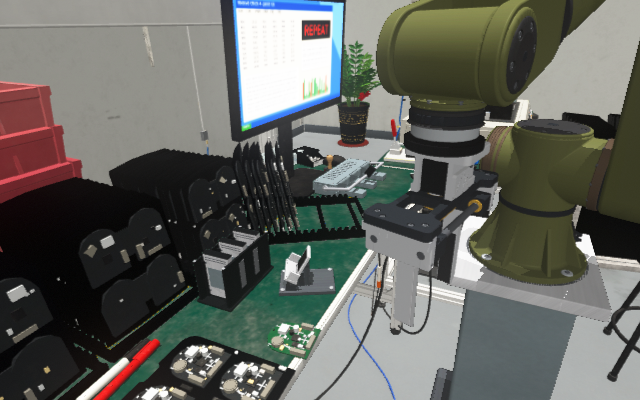

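The scene picture shows the rack at about (240,270) with two or three modules, the rest at (285,280), the dock at (368,155), the tin at (376,210) and the stamp at (352,128). The side picture shows the modules at about (230,270) and the rest at (300,275).

Run:
```python
from h import *
np.set_printoptions(precision=3,suppress=True)
for c,L in {"scene":[("rack",(240,276),0),("rest",(289,282),0),("seat",(281,281),.032),("dock",(368,164),0),("lug",(385,157),.047),("bl",(357,163),.02),("bm",(370,155),.02),("br",(378,145),.02),("tin",(373,211),0),("stamp",(352,134),0),("m",(226,288),.006),("m",(241,274),.006),("m",(254,261),.006)],
 "side":[("rack",(238,283),0),("rest",(305,282),0),("seat",(298,269),.032),("dock",(355,184),0),("lug",(373,170),.047),("hinge",(342,173),.0285),("bl",(340,189),.02),("bm",(351,181),.02),("br",(361,172),.02),("stamp",(330,172),0),("m",(220,294),.006)]}.items():
    for n,p,z in L: print(c,n,ray(c,p,z))
for c,b,s in (("side",(180,220,350,320),4),("scene",(310,110,450,240),5)):
    im=cv2.imread(f"pics/{c}0.png")[b[1]:b[3],b[0]:b[2]]; cv2.imwrite(f"pics/{c}0c.png",cv2.resize(im,None,fx=s,fy=s,interpolation=2)[:600,:800])
```

```text
scene rack [0.552 0.378 0.   ]
scene rest [0.429 0.31  0.   ]
scene seat [0.434 0.334 0.032]
scene dock [ 0.515 -0.232  0.   ]
scene lug [ 0.461 -0.252  0.047]
scene bl [ 0.539 -0.194  0.02 ]
scene bm [ 0.525 -0.258  0.02 ]
scene br [ 0.531 -0.325  0.02 ]
scene tin [ 0.381 -0.05   0.   ]
scene stamp [ 0.661 -0.345  0.   ]
scene m [0.553 0.43  0.006]
scene m [0.551 0.374 0.006]
scene m [0.552 0.321 0.006]
side rack [0.551 0.376 0.   ]
side rest [0.42  0.315 0.   ]
side seat [0.433 0.318 0.032]
side dock [ 0.52  -0.251  0.   ]
side lug [ 0.468 -0.283  0.047]
side hinge [ 0.574 -0.264  0.028]
side bl [ 0.532 -0.146  0.02 ]
side bm [ 0.525 -0.225  0.02 ]
side br [ 0.524 -0.319  0.02 ]
side stamp [ 0.65  -0.328  0.   ]
side m [0.557 0.428 0.006]
```

View pics/side0c.png

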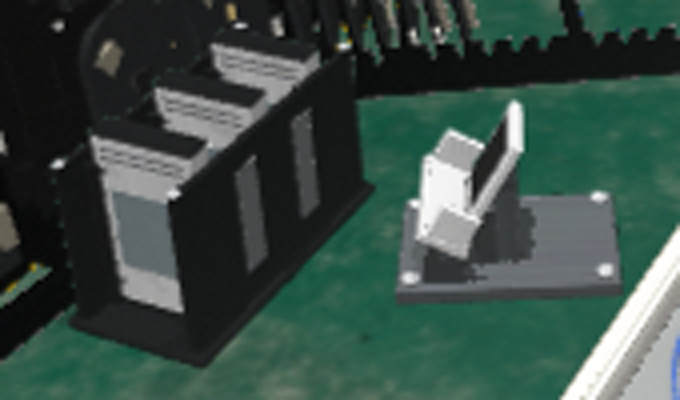

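Three modules are present. The rest is in front of the rack with its plate rising toward the right. I'll move above the rest to measure it, then go to the dock.

Emit:
{"method": "move_arm", "body": {"increments": [[0,0,-0.02,-0.126],[0,0,-0.02,-0.127],[-0.043,-0.038,-0.01,0],[-0.043,-0.038,-0.01,0],[-0.043,-0.038,-0.01,0],[-0.043,-0.038,-0.01,0],[-0.043,-0.038,-0.01,0],[-0.043,-0.038,-0.01,0],[0,0,0,0],[0,0,0,0]]}}

```text
time_s: 3.2
ee_pos: [0.3953, 0.3047, 0.3053]
eef_rot: [-3.142, -0.0, 3.141]
force: [-0.9, 0.0, -0.5]
grip_width: 0.0938
grip_force: 0.0
```

```bash
cat >> h.py <<'E'
np.set_printoptions(precision=4,suppress=True)
def look(name,qs,c="wrist"):
    o=telemetry.get_obs(); im=cams.camera(c); cv2.imwrite(f"pics/{name}.png",im)
    print(round(o["time_s"],2),o["ee_pos"],"yaw",round(o["eef_rot"][2],4))
    for q,z in qs: print(q,[(np.round(d["centre"]).tolist(),round(d["conf"],2),ray(c,d["centre"],z,o)[:2]) for d in nets.mark_of(c,q)][:4])
    return o,im
E
python3 - <<'E'
from h import *
look("rest1",[("rest",0),("rest_seat",.032),("rack",0),("module_1",.006)])
E
```

```text
3.2 [0.3953 0.3047 0.3053] yaw 3.1414
rest [([327.0, 189.0], 0.91, array([0.4206, 0.3169])), ([332.0, 270.0], 0.24, array([0.5576, 0.3263]))]
rest_seat [([335.0, 208.0], 0.58, array([0.4433, 0.3281])), ([22.0, 266.0], 0.48, array([ 0.5372, -0.157 ]))]
rack [([365.0, 270.0], 0.82, array([0.5586, 0.3811]))]
module_1 [([393.0, 271.0], 0.9, array([0.5566, 0.4257])), ([366.0, 267.0], 0.76, array([0.5502, 0.3811])), ([331.0, 270.0], 0.44, array([0.5546, 0.3236]))]
```

View pics/rest1.png

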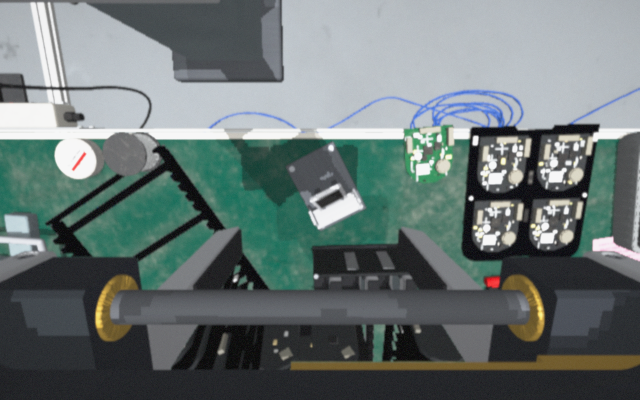

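The rest's foot has corners at about (291,170), (332,147), (363,207) and (320,228). The plate end faces up-left toward the robot, and the seat is at about (337,208). The rack is partly hidden by the fingers at (365,265). The tin is at (78,158).

Run:
```python
from h import *
P=np.array([ray("wrist",p,.01)[:2] for p in [(291,170),(332,147),(363,207),(320,228)]]); print(P,P.mean(0))
a=(P[2]+P[3]-P[0]-P[1])/2; print(np.linalg.norm(a),np.arctan2(a[1],a[0]))
print(ray("wrist",(78,158),.022))
```

```text
[[0.3896 0.262 ]
 [0.355  0.3237]
 [0.447  0.3732]
 [0.4815 0.3063]] [0.4183 0.3163]
0.10320752478521146 0.4714508473692115
[ 0.3715 -0.0486  0.022 ]
```

Emit:
{"method": "move_arm", "body": {"increments": [[0,-0.0625,0,0],[0,-0.0625,0,0],[0,-0.0625,0,0],[0,-0.0625,0,0],[0,-0.0625,0,0],[0,-0.0625,0,0],[0,-0.0625,0,0],[-0.01,-0.0625,0,0],[-0.01,-0.0625,0,0],[0,0,0,0],[0,0,0,0]]}}

```text
time_s: 4.82
ee_pos: [0.4155, -0.2556, 0.3053]
eef_rot: [3.141, -0.0, -3.141]
force: [-0.4, -0.5, 0.3]
grip_width: 0.0937
grip_force: 0.0
```

Run:
```python
from h import *
look("dock1",[("dock",0),("bail_lug",.047),("bail_hinge",.0285),("bay_left",.02),("bay_middle",.02),("bay_right",.02),("stamp",0),("tin",0)])
```

```text
4.83 [ 0.4155 -0.2556  0.3053] yaw -3.141
dock [([319.0, 244.0], 0.66, array([ 0.5333, -0.2564]))]
bail_lug [([322.0, 214.0], 0.69, array([ 0.4683, -0.2521])), ([322.0, 250.0], 0.29, array([ 0.5239, -0.251 ]))]
bail_hinge []
bay_left [([374.0, 256.0], 0.65, array([ 0.5457, -0.1689]))]
bay_middle [([319.0, 251.0], 0.58, array([ 0.5373, -0.2557]))]
bay_right [([264.0, 246.0], 0.6, array([ 0.5294, -0.343 ]))]
stamp [([275.0, 316.0], 0.67, array([ 0.6639, -0.3325]))]
tin [([454.0, 144.0], 0.75, array([ 0.3709, -0.0512]))]
```

View pics/dock1.png

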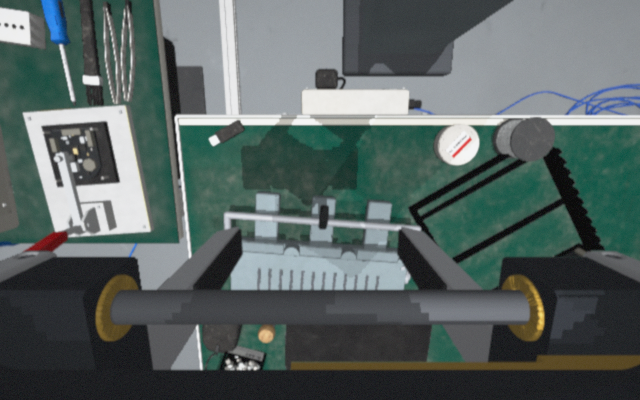

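The dock is roughly square to me and turned slightly. The bail is closed: its cross bar runs from (228,217) to (420,229) with the lug at (323,216). The tongue ends are at (267,195), (322,200) and (377,205), and the stamp is at (266,332).

Run:
```python
from h import *
for n,p,z in [("barL",(230,217),.0335),("barR",(418,228),.0335),("t",(267,195),.02),("t",(322,200),.02),("t",(377,205),.02)]:
    print(n,ray("wrist",p,z))
for y in(-.08,-.09):
    x=np.array([np.cos(y),np.sin(y)]); 
    print(y,"mouth from bays",np.mean([ [.5457,-.1689],[.5373,-.2557],[.5294,-.343]],0), "lug dx expected from mouth", -.055-.018)
o=telemetry.get_obs()
# fit projection: dock pose from net marks + tongue ends
from scipy.optimize import least_squares
obs=[((-.085,.086,.02),(377,205)),((-.085,0,.02),(322,200)),((-.085,-.086,.02),(267,195)),((0,.086,.02),(374,256)),((0,0,.02),(319,251)),((0,-.086,.02),(264,246)),((-.073,0,.047),(322,214))]
A=np.array([a for a,_ in obs]);B=np.array([b for _,b in obs],float)
def f(v):
    c,s=np.cos(v[2]),np.sin(v[2]); W=A@np.array([[c,s,0],[-s,c,0],[0,0,1]])+[v[0],v[1],0]
    return (proj("wrist",W,o)-B).ravel()
r=least_squares(f,[.53,-.25,-.08],loss='soft_l1'); print(r.x,r.fun.reshape(-1,2))
```

```text
barL [ 0.4778 -0.3896  0.0335]
barR [ 0.4944 -0.1076  0.0335]
t [ 0.447  -0.3354  0.02  ]
t [ 0.4546 -0.2522  0.02  ]
t [ 0.4622 -0.1683  0.02  ]
-0.08 mouth from bays [ 0.5375 -0.2559] lug dx expected from mouth -0.073
-0.09 mouth from bays [ 0.5375 -0.2559] lug dx expected from mouth -0.073
[ 0.5388 -0.2577 -0.0812] [[ 2.1908 -0.706 ]
 [ 0.9472 -0.2902]
 [-0.6894  0.0937]
 [-1.5882  0.2905]
 [-0.6669  1.0586]
 [-0.1087  1.7984]
 [ 0.4399 -2.1381]]
```

Emit:
{"method": "move_arm", "body": {"increments": [[0,0,0.02,0.08],[-0.01,0.002,0.04,0],[-0.01,0.002,0.04,0],[-0.01,0.002,0.04,0],[-0.01,0.001,0.02,0],[-0.01,0.001,0.015,0],[0,0,0,0],[0,0,0,0]], "grip": 0.4, "force": 25}}

```text
time_s: 6.28
ee_pos: [0.4661, -0.2526, 0.1313]
eef_rot: [-3.141, 0.001, 3.062]
force: [0.1, 0.1, -0.6]
grip_width: 0.0375
grip_force: 0.0
```

Run:
```python
from h import *
look("dock2",[("dock",0),("bail_lug",.047),("bay_left",.02),("bay_middle",.02),("bay_right",.02)])
```

```text
6.28 [ 0.4661 -0.2526  0.1313] yaw 3.0618
dock [([322.0, 262.0], 0.65, array([ 0.5386, -0.2561])), ([321.0, 301.0], 0.44, array([ 0.5837, -0.2602]))]
bail_lug [([323.0, 213.0], 0.84, array([ 0.4721, -0.2503]))]
bay_left [([405.0, 270.0], 0.75, array([ 0.5443, -0.1733]))]
bay_middle [([322.0, 268.0], 0.82, array([ 0.536 , -0.2552]))]
bay_right [([235.0, 269.0], 0.71, array([ 0.53  , -0.3428]))]
```

View pics/dock2.png

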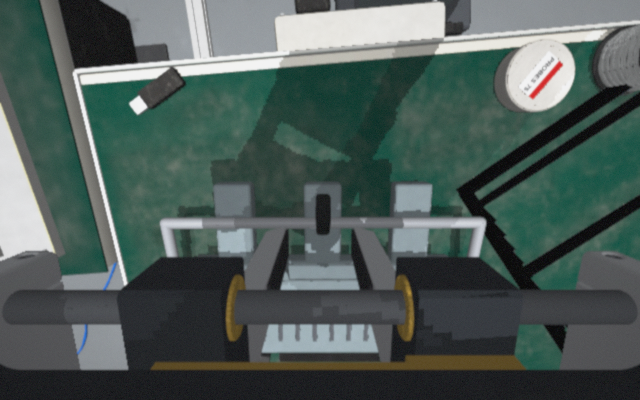

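The bar is now level in the picture at row 222 and the lug is at (323,213). The tongue ends line up at (233,183), (323,183) and (411,183), which confirms a dock yaw of -0.08. I'll descend onto the lug.

Emit:
{"method": "move_arm", "body": {"increments": [[-0.001,0.0023,0.03,0],[0,0,0.03,0],[0,0,0.025,0],[0,0,0.015,0],[0,0,0,0]]}}

```text
time_s: 7.2
ee_pos: [0.4669, -0.25, 0.03]
eef_rot: [3.141, -0.001, 3.062]
force: [-0.3, 0.9, -0.6]
grip_width: 0.0379
grip_force: 0.4
```

Emit:
{"method": "move_arm", "body": {"increments": [[0,0,0,0],[0,0,0,0],[0,0,0,0],[0,0,0,0],[0,0,0,0],[0,0,0,0]], "grip": 0}}

```text
time_s: 7.95
ee_pos: [0.467, -0.2501, 0.0308]
eef_rot: [-3.142, -0.0, 3.062]
force: [-5.5, 1.9, 0.8]
grip_width: 0.0119
grip_force: 29.0
```

Emit:
{"method": "move_arm", "body": {"increments": [[-0.003,0,-0.011,0],[-0.0041,0,-0.0106,0],[-0.0053,0,-0.0101,0],[-0.0064,0,-0.0095,0],[-0.0074,0,-0.0087,0],[-0.0083,0,-0.0078,0],[-0.0091,0,-0.0069,0],[-0.0098,0,-0.0058,0],[0,0,0,0]]}}

```text
time_s: 9.07
ee_pos: [0.5215, -0.2544, 0.1029]
eef_rot: [-3.141, 0.003, 3.062]
force: [-3.0, 5.0, 9.9]
grip_width: 0.0112
grip_force: 27.1
```

Emit:
{"method": "move_arm", "body": {"increments": [[-0.0104,0,-0.0047,0],[-0.0108,0,-0.0036,0],[-0.0111,0,-0.0024,0],[-0.0113,0,-0.0011,0],[-0.0114,0,0,0],[-0.0113,0,0.0014,0],[-0.0111,0,0.0026,0],[0,0,0,0],[0,0,0,0]]}}

```text
time_s: 10.2
ee_pos: [0.5989, -0.2604, 0.1129]
eef_rot: [-3.141, 0.004, 3.062]
force: [-15.0, 11.0, 25.9]
grip_width: 0.0117
grip_force: 35.5
```

Emit:
{"method": "move_arm", "body": {"increments": [[0,0,0,0],[0,0,0,0],[0,0,0,0],[0,0,-0.04,0],[0,0,-0.05,0],[0,0,-0.05,-0.08],[0,0,-0.03,0],[0,0,0,0]], "grip": 0.5}}

```text
time_s: 11.2
ee_pos: [0.5983, -0.261, 0.2812]
eef_rot: [-3.139, 0.004, -3.142]
force: [-0.6, 0.3, -0.1]
grip_width: 0.0472
grip_force: 0.0
```

Run:
```python
from h import *
look("bail",[("bail_lug",.13),("stamp",0)])
```

```text
11.2 [ 0.5983 -0.261   0.2812] yaw -3.1416
bail_lug [([319.0, 198.0], 0.57, array([ 0.6052, -0.2619]))]
stamp [([268.0, 215.0], 0.88, array([ 0.6608, -0.3403]))]
```

Emit:
{"method": "move_arm", "body": {"increments": [[0.01,0.055,0,0],[0.01,0.058,0,0],[0.01,0.058,0,0],[0.01,0.058,0,0],[0.009,0.058,0,0],[0,0.058,0,0],[0,0.058,0,0],[0,0.058,0,0],[0,0.058,0,0],[0,0.058,0,0],[0,0.058,0.02,0],[0,0,0,0],[0,0,0,0]]}}

```text
time_s: 12.98
ee_pos: [0.5483, 0.3739, 0.2577]
eef_rot: [-3.141, -0.001, -3.141]
force: [-0.2, 0.2, -0.0]
grip_width: 0.0472
grip_force: 0.0
```

Run:
```python
from h import *
look("rack1",[("rack",0),("module_1",.006),("rest",0),("rest_seat",.032)])
im=cv2.imread("pics/bail.png"); im2=cv2.imread("pics/rack1.png"); 
cv2.imwrite("pics/two.png",np.vstack([im[100:320],im2]) [:600])
```

```text
12.97 [0.5483 0.3739 0.2577] yaw -3.1413
rack [([324.0, 182.0], 0.94, array([0.5551, 0.3806]))]
module_1 [([324.0, 183.0], 0.97, array([0.5546, 0.3795])), ([285.0, 182.0], 0.8, array([0.5544, 0.3256])), ([359.0, 185.0], 0.63, array([0.5582, 0.4283]))]
rest [([273.0, 83.0], 0.61, array([0.4235, 0.3122])), ([284.0, 182.0], 0.52, array([0.5543, 0.3236]))]
rest_seat [([282.0, 93.0], 0.95, array([0.4398, 0.3279]))]
```

View pics/two.png

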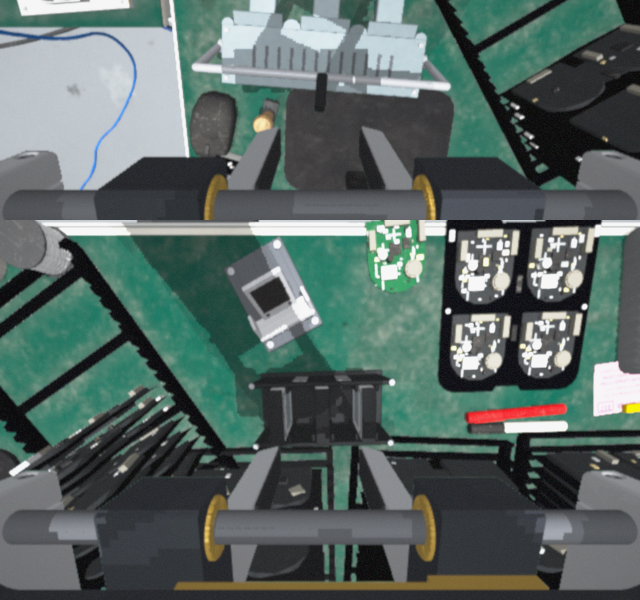

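Top half: the bail is up, with its bar at rows 65-85 and the lug at (321,90) behind the bar. Bottom half: the rack's corner dots are at (254,165), (392,162), (257,227) and (388,222) in the original rows. The modules show edge-on, and the rest's foot corners are at (232,51), (277,24), (318,102) and (270,125).

Run:
```python
from h import *
o=telemetry.get_obs()
P=np.array([ray("wrist",p,.106)[:2] for p in [(254,165),(392,162),(257,227),(388,222)]]);print("rack top",P,P.mean(0))
P=np.array([ray("wrist",p,.01)[:2] for p in [(232,51),(277,24),(318,102),(270,125)]]); print(P,P.mean(0))
a=(P[2]+P[3]-P[0]-P[1])/2; b=(P[1]+P[2]-P[0]-P[3])/2; print(np.linalg.norm(a),np.arctan2(a[1],a[0]),np.linalg.norm(b),np.arctan2(-b[0],b[1]))
im=cv2.imread("pics/rack1.png"); cv2.imwrite("pics/rack1c.png",cv2.resize(im[20:240,220:410],None,fx=4,fy=4,interpolation=2)[300:,:][:600])
```

```text
rack top [[0.5204 0.3041]
 [0.5172 0.4502]
 [0.5891 0.3042]
 [0.5833 0.4492]] [0.5525 0.3769]
[[0.3875 0.2633]
 [0.3567 0.3209]
 [0.4488 0.3716]
 [0.478  0.3079]] [0.4178 0.3159]
0.10301233324668084 0.4809852012899898 0.0676653816106717 0.45936391533209503
```

View pics/rack1c.png

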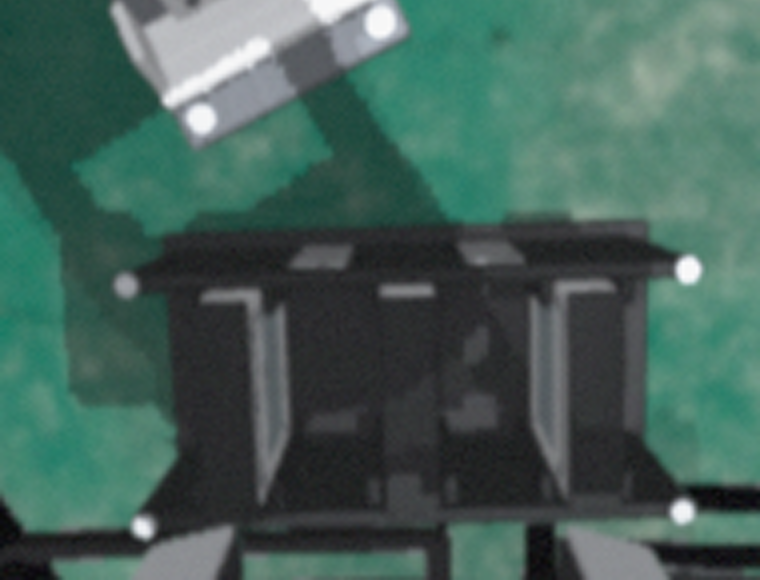

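Run:
```python
from h import *
for p in [(277.5,190),(322,190),(367,188)]: print(ray("wrist",p,.106))
```

```text
[0.5473 0.3282 0.106 ]
[0.5473 0.3762 0.106 ]
[0.5451 0.4247 0.106 ]
```

Emit:
{"method": "move_arm", "body": {"increments": [[-0.0055,-0.0475,0,-0.03],[0,0,0.05,0],[0,0,0.04,0],[0,0,0.035,0],[0,0,0.025,0],[0,0,0.02,0],[0,0,0.012,0],[0,0,0,0]], "grip": 0.4, "force": 30}}

```text
time_s: 14.22
ee_pos: [0.5538, 0.3268, 0.0763]
eef_rot: [-3.141, -0.001, -3.111]
force: [-0.1, 0.2, -0.3]
grip_width: 0.0377
grip_force: 0.0
```

Emit:
{"method": "move_arm", "body": {"increments": [[0,0,0,0],[0,0,0,0],[0,0,0,0],[0,0,0,0],[0,0,0,0]], "grip": 0}}

```text
time_s: 14.85
ee_pos: [0.5541, 0.3271, 0.0772]
eef_rot: [3.141, 0.001, -3.111]
force: [-1.5, 0.0, 6.5]
grip_width: 0.015
grip_force: 30.0
```

Emit:
{"method": "move_arm", "body": {"increments": [[0,0,-0.03,0],[0,0,-0.045,0],[0,0,-0.06,0],[0,0,0,0.1616],[0,0,0,0.1616],[0,0,0,0.1616],[0,0,0,0.1616],[0,0,0,0.1616],[0,0,0,0.1615],[0,0,0,0.1615],[0.0173,-0.0322,0,0],[0.0173,-0.0322,0,0],[0.0172,-0.0322,0,0],[0,0,0,0],[0,0,0,0]]}}

```text
time_s: 16.73
ee_pos: [0.4447, 0.3293, 0.2116]
eef_rot: [3.142, 0.0, 2.041]
force: [-0.3, 0.2, -1.1]
grip_width: 0.0146
grip_force: 30.0
```

Run:
```python
from h import *
look("overrest",[("rest",0),("rest_seat",.032),("module_1",.14)])
look("s1",[("rest",0),("rest_seat",.032)],"side")
```

```text
16.73 [0.4447 0.3293 0.2116] yaw 2.0408
rest [([297.0, 184.0], 0.63, array([0.4204, 0.315 ]))]
rest_seat [([312.0, 189.0], 0.55, array([0.4381, 0.3234]))]
module_1 [([317.0, 211.0], 0.96, array([0.4433, 0.3281])), ([435.0, 156.0], 0.89, array([0.5069, 0.411 ])), ([416.0, 189.0], 0.8, array([0.5068, 0.3812]))]
16.93 [0.4448 0.3291 0.2113] yaw 2.0402
rest [([303.0, 282.0], 0.9, array([0.4225, 0.3176]))]
rest_seat [([300.0, 266.0], 0.93, array([0.4348, 0.3073]))]
```

View pics/overrest.png

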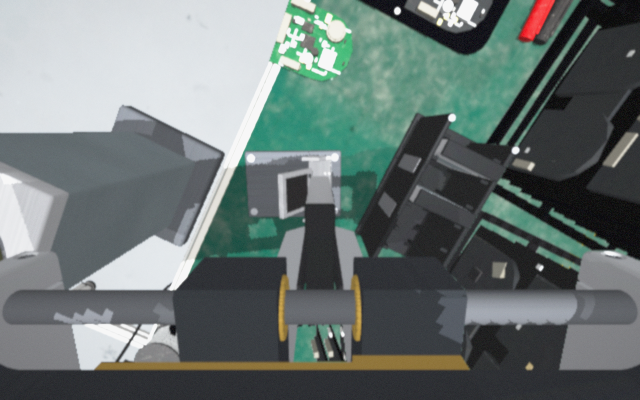

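The foot is square in the picture, with dots at (250,157), (336,157) and (254,211), the plate at columns 280-310 and the ledge at columns 305-330. The module hangs at column 320 over the ledge.

Run:
```python
from h import *
y=2.0405; A=np.array([[np.cos(y),np.sin(y)],[np.sin(y),-np.cos(y)]]); t=np.array([.4447,.3292])
# proper pose used at time of pictures is unchanged
for p,z in [((250,157),.01),((336,157),.01),((254,211),.01),((297,184),0),((312,189),.032)]:
    print(p,A@(ray("wrist",p,z)[:2]-t))
for s in (0,.0065): print(proj("wrist",[[*(t+A.T@[0,-.0065]),.032]]))
```

```text
(250, 157) [ 0.0331 -0.0834]
(336, 157) [0.0332 0.0202]
(254, 211) [-0.0342 -0.0817]
(297, 184) [-0.0015 -0.028 ]
(312, 189) [-0.0019 -0.0083]
[[313.5464 187.3896]]
[[313.5464 187.3896]]
```

Emit:
{"method": "move_arm", "body": {"increments": [[-0.001,-0.0025,0.03,0],[0,0,0.035,0],[0,0,0.02,0],[0,0,0.01,0],[0,0,0.002,0],[0,0,0.001,0],[0,0,0,0]]}}

```text
time_s: 17.95
ee_pos: [0.4428, 0.3275, 0.1143]
eef_rot: [3.141, -0.0, 2.041]
force: [-0.3, 0.1, -2.0]
grip_width: 0.0151
grip_force: 30.0
```

Emit:
{"method": "move_arm", "body": {"increments": [[0,0,0.001,0],[0,0,0.001,0],[0,0,0.001,0],[0,0,0,0]]}}

```text
time_s: 18.45
ee_pos: [0.4425, 0.3273, 0.1106]
eef_rot: [-3.142, -0.0, 2.041]
force: [-0.6, 0.2, -1.3]
grip_width: 0.0149
grip_force: 30.0
```

Emit:
{"method": "move_arm", "body": {"increments": [[0,0,0.001,0],[0,0,0.001,0],[0,0,0.001,0],[0,0,0,0]]}}

```text
time_s: 18.95
ee_pos: [0.443, 0.3276, 0.1101]
eef_rot: [3.139, -0.0, 2.041]
force: [-7.6, -5.4, 24.6]
grip_width: 0.0149
grip_force: 30.1
```

Emit:
{"method": "move_arm", "body": {"increments": [[0,0,-0.002,0],[0,0,0,0]]}}

```text
time_s: 19.2
ee_pos: [0.4427, 0.3274, 0.1103]
eef_rot: [3.141, -0.0, 2.041]
force: [-1.8, -1.6, 7.9]
grip_width: 0.0151
grip_force: 30.0
```

Emit:
{"method": "move_arm", "body": {"increments": [[0,0,0,0],[0,0,0,0],[0,0,0,0],[0,0,0,0],[0,0,0,0],[0,-0.005,0,0],[0,-0.005,0,0],[0,-0.005,0,0],[0,0,0,0],[0,0,-0.01,0],[0,0,-0.02,0],[0,0,-0.03,0],[0,0,-0.04,0],[0,0,0,0],[0,0,0,0]], "grip": 1}}

```text
time_s: 21.08
ee_pos: [0.429, 0.3204, 0.2093]
eef_rot: [-3.141, 0.0, 2.041]
force: [0.1, -0.1, 0.3]
grip_width: 0.094
grip_force: 0.0
```

Run:
```python
from h import *
o,a=look("lean",[("rest",0),("rest_seat",.032),("module_1",.035)])
o,b=look("lean_s",[("rest",0),("rest_seat",.032),("module_1",.035)],"side")
cv2.imwrite("pics/lean2.png",np.hstack([a[60:360,160:560],cv2.resize(b[200:320,200:360],(400,300))]))
```

```text
21.07 [0.429  0.3204 0.2093] yaw 2.0408
rest []
rest_seat [([326.0, 188.0], 0.92, array([0.4368, 0.3241]))]
module_1 [([449.0, 155.0], 0.69, array([0.5412, 0.4194])), ([430.0, 189.0], 0.62, array([0.5426, 0.3777]))]
21.27 [0.4289 0.3204 0.2088] yaw 2.0407
rest [([308.0, 283.0], 0.96, array([0.4129, 0.3141]))]
rest_seat [([339.0, 190.0], 0.69, array([ 0.5194, -0.1077]))]
module_1 [([291.0, 268.0], 0.89, array([0.4462, 0.326 ])), ([224.0, 294.0], 0.68, array([0.5227, 0.4522]))]
```

View pics/lean2.png

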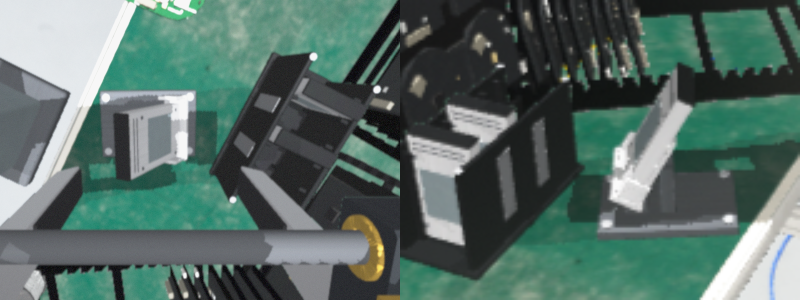

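The module leans properly on the rest, with its pull end up toward the front-right. I'll regrip it by the 60 mm edges.

Emit:
{"method": "move_arm", "body": {"increments": [[0,0,0,-0.1746],[0,0,0,-0.1746],[0,0,0,-0.1746],[0,0,0,-0.1746],[0,0,0,-0.1746],[0,0,0,-0.1746],[0,0,0,-0.1746],[0,0,0,-0.1745],[0,0,0,-0.1745],[0.0245,0,0,0],[0,0,0.05,0],[0,0,0.04,0],[0,0,0.023,0],[0,0,0.01,0],[0,0,0,0]]}}

```text
time_s: 23.35
ee_pos: [0.4073, 0.3094, 0.0867]
eef_rot: [-3.142, -0.0, -2.671]
force: [0.2, 0.1, 0.3]
grip_width: 0.0942
grip_force: 0.0
```

Emit:
{"method": "move_arm", "body": {"increments": [[0,0,0,0],[0,0,0,0],[0,0,0,0],[0,0,0,0],[0,0,0,0]], "grip": 0.3, "force": 30}}

```text
time_s: 23.98
ee_pos: [0.4074, 0.3094, 0.0869]
eef_rot: [3.142, 0.0, -2.671]
force: [-1.0, -1.7, 2.8]
grip_width: 0.06
grip_force: 30.0
```

Emit:
{"method": "move_arm", "body": {"increments": [[0,0,-0.03,0],[0,0,-0.05,0],[0,0,-0.05,0],[0,0,-0.02,0.1376],[0,0,0,0.1376],[0,0,0,0.1376],[0,0,0,0.1376],[-0.0107,-0.05,0,0],[-0.0107,-0.06,0,0],[-0.0107,-0.06,0,0],[-0.0107,-0.06,0,0],[-0.0107,-0.06,0,0],[-0.0107,-0.06,0,0],[-0.0107,-0.06,0,0],[-0.0107,-0.06,0,0],[-0.0107,-0.06,0,0],[-0.0107,-0.06,0,0],[-0.0104,-0.0496,0,0],[0,0,0.06,0],[0,0,0,0]]}}

```text
time_s: 26.48
ee_pos: [0.4715, -0.3365, 0.1727]
eef_rot: [3.137, -0.007, 3.061]
force: [0.8, 0.2, -0.3]
grip_width: 0.0599
grip_force: 30.0
```

Run:
```python
from h import *
o,a=look("hov",[("dock",0),("bay_left",.02),("bay_middle",.02),("bay_right",.02),("module_1",.08)])
D=np.array([.5385,-.2565]);e=np.array([[.9968,-.0799],[.0799,.9968]]); print(e@(o["ee_pos"][:2]-D))
```

```text
26.48 [ 0.4715 -0.3365  0.1727] yaw 3.061
dock [([390.0, 236.0], 0.9, array([ 0.5335, -0.2571])), ([471.0, 245.0], 0.4, array([ 0.5531, -0.1605]))]
bay_left [([474.0, 245.0], 0.97, array([ 0.5455, -0.1677]))]
bay_middle [([394.0, 244.0], 0.72, array([ 0.5374, -0.2566])), ([321.0, 243.0], 0.65, array([ 0.5294, -0.3387]))]
bay_right [([319.0, 243.0], 0.61, array([ 0.5284, -0.3406]))]
module_1 [([318.0, 266.0], 0.8, array([ 0.5291, -0.3422]))]
[-0.0604 -0.0851]
```

View pics/hov.png

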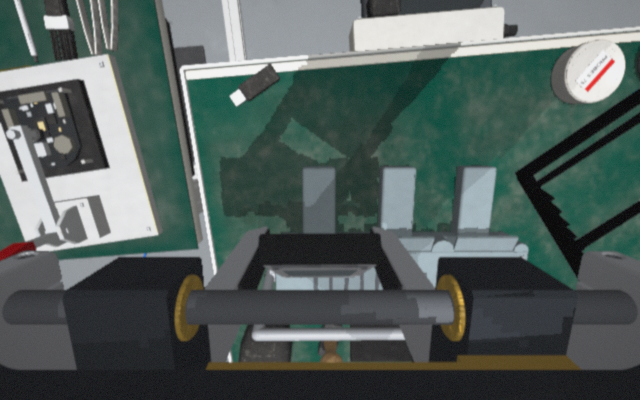

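Emit:
{"method": "move_arm", "body": {"increments": [[0,-0.0005,0.04,0],[0,0,0.035,0],[0,0,0.018,0],[0,0,0.002,0],[0,0,0.002,0],[0,0,0,0]], "force": 20}}

```text
time_s: 27.52
ee_pos: [0.473, -0.3382, 0.082]
eef_rot: [-3.141, -0.0, 3.062]
force: [-10.7, 4.1, 12.6]
grip_width: 0.0594
grip_force: 20.0
```

Emit:
{"method": "move_arm", "body": {"increments": [[0.011,0,0,0],[0.0093,0,0.003,0],[0.0086,0,0.0061,0],[0.0076,0,0.0072,0],[0,0,0,0]]}}

```text
time_s: 28.15
ee_pos: [0.4361, -0.3349, 0.0626]
eef_rot: [3.141, -0.001, 3.061]
force: [-0.5, 0.8, -1.5]
grip_width: 0.0597
grip_force: 20.0
```

Run:
```python
from h import *
o,a=look("piv",[("module_1",.03)])
b=cams.camera("side")
cv2.imwrite("pics/piv2.png",np.hstack([a[100:400,160:560],cv2.resize(b[130:220,300:420],(400,300))]))
```

```text
28.15 [ 0.4361 -0.3349  0.0626] yaw 3.0612
module_1 [([319.0, 278.0], 0.57, array([ 0.477 , -0.3386]))]
```

View pics/piv2.png

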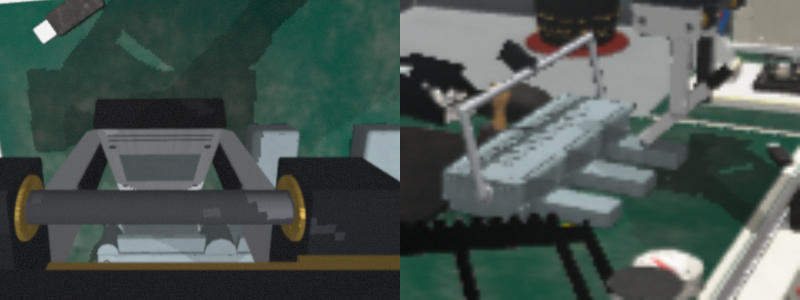

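The module is pivoting down: it is tilted about 45°, held squarely between the fingers, with its connector end on the right tongue. I'll continue straight down so the connector slides forward.

Emit:
{"method": "move_arm", "body": {"increments": [[0.001,0,0.0068,0],[0.001,0,0.0068,0],[0.001,0,0.0068,0],[0.001,0,0.0068,0],[0.001,0,0.0068,0],[0.001,0,0.0068,0],[0,0,0.006,0],[0,0,0.003,0],[0,0,0,0]]}}

```text
time_s: 29.42
ee_pos: [0.431, -0.3347, 0.0136]
eef_rot: [-3.141, 0.0, 3.062]
force: [-2.3, 0.9, 5.6]
grip_width: 0.0599
grip_force: 20.0
```

Run:
```python
from h import *
o,a=look("flat",[("module_1",.03)])
b=cams.camera("side")
cv2.imwrite("pics/flat2.png",np.hstack([a[100:400,160:560],cv2.resize(b[130:220,300:420],(400,300))]))
```

```text
29.43 [ 0.431  -0.3347  0.0136] yaw 3.0616
module_1 [([319.0, 326.0], 0.87, array([ 0.4787, -0.3389]))]
```

View pics/flat2.png

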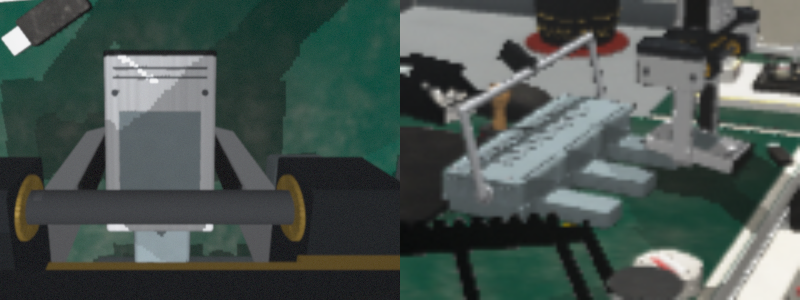

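The module is nearly flat and lies straight along the tongue. Its pull end is at row 152 and its connector end at row 328, both around column 320.

```bash
cat >> h.py <<'E'
D=np.array([.538,-.2565]);EE=np.array([[.9968,-.0799],[.0799,.9968]])
def dk(p): return EE@(np.array(p)[:2]-D)
E
python3 - <<'E'
from h import *
o=telemetry.get_obs()
for p in [(264,152),(376,152),(270,328),(371,328),(319,360)]: print(p,dk(ray("wrist",p,.035)))
print("tcp",dk(o["ee_pos"]))
E
```

```text
(264, 152) [-0.1544 -0.1144]
(376, 152) [-0.1545 -0.0584]
(270, 328) [-0.0549 -0.1148]
(371, 328) [-0.0549 -0.0571]
(319, 360) [-0.0336 -0.0868]
tcp [-0.1004 -0.0865]
```

Emit:
{"method": "move_arm", "body": {"increments": [[0,0,0.003,0],[-0.007,0,0,0],[-0.007,0,0,0],[-0.007,0,0,0],[-0.007,0,0,0],[-0.007,0,0,0],[-0.005,0,0,0],[0,0,0,0]]}}

```text
time_s: 30.58
ee_pos: [0.4711, -0.3378, 0.0105]
eef_rot: [-3.141, 0.0, 3.062]
force: [0.4, 0.6, 3.9]
grip_width: 0.06
grip_force: 20.0
```

Emit:
{"method": "move_arm", "body": {"increments": [[-0.004,0,0,0],[-0.005,0,0,0],[-0.005,0,0,0],[-0.005,0,0,0],[-0.005,0,0,0],[0,0,0,0]]}}

```text
time_s: 31.32
ee_pos: [0.4953, -0.3395, 0.0104]
eef_rot: [3.141, 0.001, 3.062]
force: [1.9, 2.4, 1.6]
grip_width: 0.0594
grip_force: 20.0
```

Run:
```python
from h import *
o,a=look("ins1",[("module_1",.03)])
print("tcp",dk(o["ee_pos"]))
b=cams.camera("side")
cv2.imwrite("pics/ins2.png",np.hstack([a[100:400,160:560],cv2.resize(b[130:220,300:420],(400,300))]))
```

```text
31.32 [ 0.4953 -0.3395  0.0104] yaw 3.0619
module_1 []
tcp [-0.036  -0.0862]
```

View pics/ins2.png

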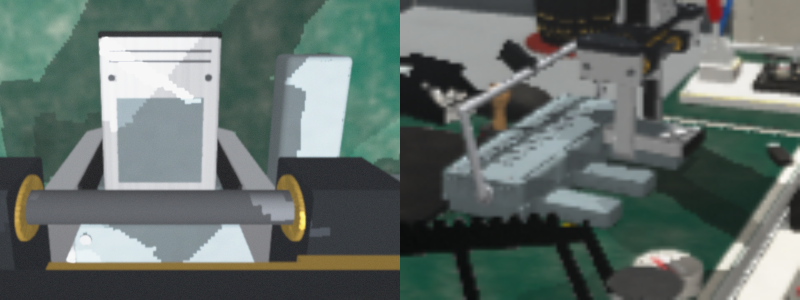

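The module's connector end has entered the right bay and it lies flat. Its pull end is at about row 135, just past the tongue tip. I'll release, regrip nearer the pull end and push it home.

Emit:
{"method": "move_arm", "body": {"increments": [[0,0,0,0],[0,0,0,0],[0.007,0,0,0],[0.009,0,0,0],[0.009,0,0,0],[0.009,0,0,0],[0,0,0,0]], "grip": 0.75}}

```text
time_s: 32.35
ee_pos: [0.4601, -0.3371, 0.0107]
eef_rot: [3.142, -0.0, 3.061]
force: [0.6, 0.3, -0.2]
grip_width: 0.0704
grip_force: 0.0
```

Emit:
{"method": "move_arm", "body": {"increments": [[0,0,0,0],[0,0,0,0],[0,0,0,0],[-0.007,0,0,0],[-0.007,0,0,0],[-0.007,0,0,0],[-0.007,0,0,0],[-0.005,0,0,0],[-0.004,0,0,0],[-0.003,0,0,0],[0,0,0,0]], "grip": 0.3, "force": 30}}

```text
time_s: 33.72
ee_pos: [0.5009, -0.34, 0.0106]
eef_rot: [3.141, -0.0, 3.062]
force: [-1.8, 2.5, 4.1]
grip_width: 0.0598
grip_force: 30.0
```

Emit:
{"method": "move_arm", "body": {"increments": [[-0.002,0,0,0],[-0.001,0,0,0],[-0.001,0,0,0],[-0.001,0,0,0],[0,0,0,0]]}}

```text
time_s: 34.35
ee_pos: [0.5043, -0.3402, 0.0106]
eef_rot: [3.14, -0.004, 3.062]
force: [-16.4, 6.4, 12.5]
grip_width: 0.06
grip_force: 32.6
```

```bash
cat >> h.py <<'E'
def pull(im,o,cy,z=.035,h=.02):
    # find pull end of a module lying at dock y=cy: brightness profile along dock x in wrist picture
    xs=np.arange(-.17,.0,.0005); ys=np.linspace(cy-h,cy+h,15); ei=EE.T
    P=[[*(D+ei@[x,y]),z] for x in xs for y in ys]
    uv=proj("wrist",P,o).astype(np.float32); g=cv2.cvtColor(im,cv2.COLOR_BGR2GRAY)
    v=cv2.remap(g,uv[:,0].reshape(len(xs),-1),uv[:,1].reshape(len(xs),-1),1).astype(float)
    r=uv[:,1].reshape(len(xs),-1).mean(1)
    return xs,np.median(v,1),r
E
python3 - <<'E'
from h import *
o,a=look("home1",[])
print("tcp",dk(o["ee_pos"]),o["force"])
xs,v,r=pull(a,o,-.086)
for x,b,q in list(zip(xs,v,r))[::4]:
    if -.11<x<-.02: print(round(x,4),b,round(q),end="; ")
E
```

```text
34.35 [ 0.5043 -0.3402  0.0106] yaw 3.0621
tcp [-0.0269 -0.0861] [-16.4072   6.3891  12.543 ]
-0.11 93.0 90; -0.108 95.0 94; -0.106 95.0 99; -0.104 97.0 103; -0.102 99.0 108; -0.1 103.0 112; -0.098 99.0 116; -0.096 99.0 121; -0.094 99.0 125; -0.092 97.0 129; -0.09 98.0 133; -0.088 102.0 138; -0.086 171.0 142; -0.084 186.0 146; -0.082 187.0 150; -0.08 186.0 154; -0.078 186.0 158; -0.076 186.0 162; -0.074 183.0 167; -0.072 175.0 171; -0.07 152.0 175; -0.068 157.0 179; -0.066 176.0 182; -0.064 179.0 186; -0.062 167.0 190; -0.06 144.0 194; -0.058 39.0 198; -0.056 50.0 202; -0.054 96.0 206; -0.052 214.0 210; -0.05 215.0 213; -0.048 196.0 217; -0.046 197.0 221; -0.044 214.0 225; -0.042 135.0 228; -0.04 213.0 232; -0.038 214.0 236; -0.036 214.0 239; -0.034 215.0 243; -0.032 214.0 246; -0.03 214.0 250; -0.028 215.0 254; -0.026 215.0 257; -0.024 189.0 261; -0.022 149.0 264;
```

Emit:
{"method": "move_arm", "body": {"increments": [[0.001,0,0,0],[0,0,0,0],[0,0,-0.02,0],[0,0,-0.03,0],[0.03,0,-0.02,0],[0.02,0,-0.01,0],[0,0,0,0],[0,0,0,0]], "grip": 0.75}}

```text
time_s: 35.4
ee_pos: [0.4554, -0.3366, 0.0909]
eef_rot: [-3.141, 0.001, 3.062]
force: [-0.4, 0.1, 0.1]
grip_width: 0.0706
grip_force: 0.0
```

```bash
cat >> h.py <<'E'
def ends(im,o,cy,lo=-.1,hi=-.03,z=.035,h=.02,st=3):
    xs,v,r=pull(im,o,cy,z,h)
    print(" ".join(f"{x*1000:.1f}:{b:.0f}" for x,b in list(zip(xs,v))[::st] if lo<x<hi))
E
python3 - <<'E'
from h import *
o,a=look("home2",[("bay_left",.02),("bay_middle",.02),("dock",0),("module_1",.0275)])
print("tcp",dk(o["ee_pos"]))
ends(a,o,-.086); print(); ends(a,o,0,z=.02,lo=-.11,hi=-.06); ends(a,o,.086,z=.02,lo=-.11,hi=-.06)
E
```

```text
35.4 [ 0.4554 -0.3366  0.0909] yaw 3.0617
bay_left []
bay_middle []
dock []
module_1 []
tcp [-0.0759 -0.0865]
-99.5:63 -98.0:61 -96.5:60 -95.0:60 -93.5:63 -92.0:70 -90.5:77 -89.0:91 -87.5:94 -86.0:95 -84.5:95 -83.0:95 -81.5:94 -80.0:95 -78.5:95 -77.0:94 -75.5:94 -74.0:95 -72.5:94 -71.0:94 -69.5:95 -68.0:94 -66.5:94 -65.0:94 -63.5:94 -62.0:87 -60.5:46 -59.0:22 -57.5:24 -56.0:29 -54.5:50 -53.0:110 -51.5:136 -50.0:137 -48.5:128 -47.0:102 -45.5:131 -44.0:134 -42.5:108 -41.0:114 -39.5:138 -38.0:138 -36.5:138 -35.0:138 -33.5:138 -32.0:139 -30.5:140

-110.0:73 -108.5:75 -107.0:75 -105.5:75 -104.0:77 -102.5:77 -101.0:77 -99.5:76 -98.0:77 -96.5:76 -95.0:76 -93.5:77 -92.0:75 -90.5:71 -89.0:73 -87.5:96 -86.0:134 -84.5:153 -83.0:157 -81.5:158 -80.0:158 -78.5:157 -77.0:157 -75.5:156 -74.0:157 -72.5:158 -71.0:157 -69.5:158 -68.0:157 -66.5:157 -65.0:156 -63.5:157 -62.0:158 -60.5:157
-110.0:74 -108.5:75 -107.0:79 -105.5:83 -104.0:84 -102.5:82 -101.0:82 -99.5:80 -98.0:80 -96.5:78 -95.0:78 -93.5:75 -92.0:74 -90.5:72 -89.0:80 -87.5:114 -86.0:144 -84.5:167 -83.0:173 -81.5:173 -80.0:172 -78.5:173 -77.0:173 -75.5:172 -74.0:172 -72.5:174 -71.0:173 -69.5:173 -68.0:173 -66.5:174 -65.0:173 -63.5:173 -62.0:173 -60.5:174
```

Emit:
{"method": "move_arm", "body": {"increments": [[0.006,0.0005,0,0],[0,0,0.01,0],[0,0,0.02,0],[0,0,0.02,0],[0,0,0.016,0],[0,0,0,0],[-0.006,0,0,0],[-0.004,0,0,0],[-0.004,0,0,0],[-0.003,0,0,0],[0,0,0,0]], "grip": 0}}

```text
time_s: 37.02
ee_pos: [0.4659, -0.3369, 0.0246]
eef_rot: [-3.142, 0.0, 3.062]
force: [0.2, -0.0, 0.7]
grip_width: 0.0006
grip_force: 0.0
```

Emit:
{"method": "move_arm", "body": {"increments": [[-0.002,0,0,0],[-0.002,0,0,0],[-0.002,0,0,0],[-0.001,0,0,0],[0,0,0,0]]}}

```text
time_s: 37.65
ee_pos: [0.4729, -0.3375, 0.0245]
eef_rot: [-3.142, 0.0, 3.062]
force: [-1.0, -0.2, 0.2]
grip_width: 0.0003
grip_force: 0.0
```

Emit:
{"method": "move_arm", "body": {"increments": [[-0.0015,0,0,0],[-0.0015,0,0,0],[0,0,0,0]]}}

```text
time_s: 38.02
ee_pos: [0.4733, -0.3375, 0.0245]
eef_rot: [3.14, -0.006, 3.062]
force: [-20.8, 2.5, 12.3]
grip_width: 0.0005
grip_force: 10.5
```

Emit:
{"method": "move_arm", "body": {"increments": [[-0.0015,0,0,0],[-0.0015,0,0,0],[0,0,0,0]]}}

```text
time_s: 38.4
ee_pos: [0.4735, -0.3375, 0.0245]
eef_rot: [3.139, -0.012, 3.061]
force: [-44.0, 5.9, 27.4]
grip_width: 0.0002
grip_force: 21.9
```

Emit:
{"method": "move_arm", "body": {"increments": [[0.006,0,0,0],[0.012,0,0,0],[0,0,-0.04,0],[0,0,-0.0264,0],[0,0,0,0],[0,0,0,0]]}}

```text
time_s: 39.15
ee_pos: [0.4603, -0.3362, 0.09]
eef_rot: [3.141, -0.001, 3.062]
force: [0.6, -0.1, 0.1]
grip_width: 0.0009
grip_force: 0.0
```

Run:
```python
from h import *
o,a=look("home3",[("module_1",.0275)])
print("tcp",dk(o["ee_pos"]))
ends(a,o,-.086); ends(a,o,-.106,h=.003); ends(a,o,-.066,h=.003)
```

```text
39.15 [ 0.4603 -0.3362  0.09  ] yaw 3.0616
module_1 []
tcp [-0.0711 -0.0856]
-99.5:64 -98.0:62 -96.5:62 -95.0:62 -93.5:64 -92.0:69 -90.5:77 -89.0:89 -87.5:95 -86.0:96 -84.5:96 -83.0:96 -81.5:96 -80.0:95 -78.5:95 -77.0:95 -75.5:95 -74.0:95 -72.5:94 -71.0:95 -69.5:94 -68.0:94 -66.5:95 -65.0:94 -63.5:95 -62.0:96 -60.5:97 -59.0:99 -57.5:100 -56.0:101 -54.5:101 -53.0:100 -51.5:101 -50.0:101 -48.5:101 -47.0:101 -45.5:101 -44.0:102 -42.5:102 -41.0:102 -39.5:102 -38.0:89 -36.5:48 -35.0:32 -33.5:33 -32.0:32 -30.5:32
-99.5:65 -98.0:64 -96.5:65 -95.0:66 -93.5:65 -92.0:64 -90.5:64 -89.0:64 -87.5:64 -86.0:65 -84.5:65 -83.0:67 -81.5:67 -80.0:68 -78.5:69 -77.0:71 -75.5:66 -74.0:55 -72.5:52 -71.0:50 -69.5:50 -68.0:50 -66.5:51 -65.0:51 -63.5:54 -62.0:53 -60.5:55 -59.0:56 -57.5:57 -56.0:56 -54.5:55 -53.0:43 -51.5:28 -50.0:26 -48.5:31 -47.0:41 -45.5:87 -44.0:120 -42.5:114 -41.0:109 -39.5:103 -38.0:89 -36.5:48 -35.0:32 -33.5:33 -32.0:31 -30.5:31
-99.5:51 -98.0:52 -96.5:62 -95.0:83 -93.5:85 -92.0:73 -90.5:56 -89.0:57 -87.5:57 -86.0:54 -84.5:55 -83.0:53 -81.5:54 -80.0:53 -78.5:52 -77.0:52 -75.5:51 -74.0:51 -72.5:54 -71.0:52 -69.5:53 -68.0:52 -66.5:53 -65.0:53 -63.5:50 -62.0:51 -60.5:51 -59.0:53 -57.5:54 -56.0:56 -54.5:56 -53.0:42 -51.5:29 -50.0:41 -48.5:56 -47.0:69 -45.5:92 -44.0:105 -42.5:104 -41.0:103 -39.5:103 -38.0:90 -36.5:48 -35.0:31 -33.5:32 -32.0:31 -30.5:30
```

Emit:
{"method": "move_arm", "body": {"increments": [[0,0,-0.06,0],[0,0,-0.06,-0.055],[0,0,-0.05,-0.055],[-0.0095,0.0591,0,0],[-0.0095,0.0591,0,0],[-0.0095,0.0591,0,0],[-0.0095,0.0591,0,0],[-0.0095,0.0591,0,0],[-0.0095,0.0591,0,0],[-0.0095,0.0591,0,0],[-0.0095,0.0591,0,0],[-0.0095,0.0591,0,0],[-0.0095,0.0591,0,0],[-0.0095,0.0591,0,0],[-0.0091,0.0595,0,0],[0,0,0,0],[0,0,0,0]], "grip": 0.4}}

```text
time_s: 41.38
ee_pos: [0.553, 0.3757, 0.2599]
eef_rot: [-3.141, -0.001, -3.112]
force: [0.2, 0.4, 0.7]
grip_width: 0.0382
grip_force: 0.0
```

Run:
```python
from h import *
look("rack2",[("rack",0),("module_1",.006),("rest",0),("rest_seat",.032)])
```

```text
41.38 [0.553  0.3757 0.2599] yaw -3.1115
rack [([285.0, 90.0], 0.28, array([0.4382, 0.3258]))]
module_1 [([323.0, 179.0], 0.71, array([0.5546, 0.3807])), ([358.0, 180.0], 0.67, array([0.5536, 0.4289]))]
rest [([277.0, 78.0], 0.6, array([0.4227, 0.3151]))]
rest_seat [([283.0, 90.0], 0.66, array([0.4414, 0.3274]))]
```

Rest unmoved; two modules remain. Pick the middle one.

Emit:
{"method": "move_arm", "body": {"increments": [[0,0.001,0.05,0],[0,0,0.045,0],[0,0,0.035,0],[0,0,0.025,0],[0,0,0.018,0],[0,0,0.0105,0],[0,0,0,0]]}}

```text
time_s: 42.5
ee_pos: [0.553, 0.377, 0.0774]
eef_rot: [-3.141, -0.0, -3.112]
force: [-0.1, -0.7, 0.7]
grip_width: 0.0375
grip_force: 0.0
```

Emit:
{"method": "move_arm", "body": {"increments": [[0,0,0,0],[0,0,0,0],[0,0,0,0],[0,0,0,0],[0,0,0,0]], "grip": 0, "force": 30}}

```text
time_s: 43.12
ee_pos: [0.5532, 0.3773, 0.078]
eef_rot: [3.141, 0.001, -3.112]
force: [-0.4, -0.2, 5.1]
grip_width: 0.0146
grip_force: 30.0
```

Emit:
{"method": "move_arm", "body": {"increments": [[0,0,-0.03,0],[0,0,-0.045,0],[0,0,-0.06,0],[0,0,0,0.1616],[0,0,0,0.1616],[0,0,0,0.1616],[0,0,0,0.1616],[0,0,0,0.1616],[0,0,0,0.1615],[0,0,0,0.1615],[0.0014,-0.0303,0,0],[0.0014,-0.0303,0,0],[0.0014,-0.0303,0,0],[0.0015,-0.0302,0,0],[0,0,0,0],[0,0,0,0]]}}

```text
time_s: 45.12
ee_pos: [0.4428, 0.3276, 0.2124]
eef_rot: [3.142, 0.0, 2.041]
force: [-0.1, 1.1, -0.9]
grip_width: 0.0151
grip_force: 30.0
```

Run:
```python
from h import *
look("overrest2",[("rest",0),("rest_seat",.032)])
look("s3",[("rest",0),("rest_seat",.032)],"side")
```

```text
45.12 [0.4428 0.3276 0.2124] yaw 2.0405
rest [([296.0, 185.0], 0.89, array([0.418 , 0.3121]))]
rest_seat [([320.0, 212.0], 0.28, array([0.4579, 0.3011]))]
45.27 [0.4429 0.3275 0.212 ] yaw 2.0404
rest [([305.0, 281.0], 0.57, array([0.4219, 0.3122])), ([354.0, 184.0], 0.47, array([ 0.523 , -0.2488]))]
rest_seat [([296.0, 272.0], 0.6, array([0.4319, 0.3282]))]
```

Emit:
{"method": "move_arm", "body": {"increments": [[0,0,0.03,0],[0,0,0.035,0],[0,0,0.02,0],[0,0,0.01,0],[0,0,0.003,0],[0,0,0.001,0],[0,0,0.001,0],[0,0,0.001,0],[0,0,0,0],[0,0,0,0]]}}

```text
time_s: 46.68
ee_pos: [0.4424, 0.3274, 0.1115]
eef_rot: [3.142, 0.0, 2.041]
force: [-0.2, 0.5, -1.3]
grip_width: 0.015
grip_force: 30.0
```

Emit:
{"method": "move_arm", "body": {"increments": [[0,0,0.001,0],[0,0,0.0005,0],[0,0,0,0],[0,0,0,0]]}}

```text
time_s: 47.18
ee_pos: [0.4427, 0.3276, 0.1111]
eef_rot: [3.14, -0.0, 2.041]
force: [-2.3, -2.9, 9.9]
grip_width: 0.015
grip_force: 30.0
```

Contact. Release, letting it lean, then regrip (rotation as before).

Emit:
{"method": "move_arm", "body": {"increments": [[0,0,0,0],[0,0,0,0],[0,0,0,0],[0,0,0,0],[0,0,0,0],[0,-0.005,0,0],[0,-0.005,0,0],[0,-0.005,0,0],[0,0,0,0],[0,0,-0.01,0],[0,0,-0.02,0],[0,0,-0.03,0],[0,0,-0.04,0],[0,0,0,0],[0,0,0,0]], "grip": 1}}

```text
time_s: 49.05
ee_pos: [0.4289, 0.3205, 0.2096]
eef_rot: [-3.141, 0.0, 2.041]
force: [-0.4, 0.0, 0.0]
grip_width: 0.0941
grip_force: 0.0
```

Run:
```python
from h import *
look("lean_2",[("rest",0),("rest_seat",.032),("module_1",.035)])
look("lean_2s",[("rest",0),("rest_seat",.032),("module_1",.035)],"side")
a=cv2.imread("pics/lean.png");b=cv2.imread("pics/lean_2.png")
print(np.abs(a[120:250,240:370].astype(int)-b[120:250,240:370]).mean())
```

```text
49.05 [0.4289 0.3205 0.2096] yaw 2.0406
rest []
rest_seat [([328.0, 189.0], 0.74, array([0.4385, 0.324 ]))]
module_1 [([448.0, 156.0], 0.98, array([0.541 , 0.4184])), ([337.0, 192.0], 0.96, array([0.4496, 0.3256])), ([329.0, 190.0], 0.69, array([0.4399, 0.3243]))]
49.25 [0.4289 0.3205 0.2091] yaw 2.0406
rest [([306.0, 282.0], 0.88, array([0.4179, 0.3128])), ([363.0, 172.0], 0.18, array([ 0.5357, -0.3707]))]
rest_seat [([298.0, 269.0], 0.56, array([0.432 , 0.3191])), ([354.0, 185.0], 0.53, array([ 0.4919, -0.1639]))]
module_1 [([290.0, 270.0], 0.88, array([0.4463, 0.3309])), ([228.0, 296.0], 0.83, array([0.5117, 0.4553])), ([351.0, 181.0], 0.23, array([ 0.5114, -0.1883]))]
2.2161143984220906
```

Emit:
{"method": "move_arm", "body": {"increments": [[0,0,0,-0.1746],[0,0,0,-0.1746],[0,0,0,-0.1746],[0,0,0,-0.1746],[0,0,0,-0.1746],[0,0,0,-0.1746],[0,0,0,-0.1746],[0,0,0,-0.1745],[0,0,0,-0.1745],[0.0225,0,0,0],[0,0,0.05,0],[0,0,0.04,0],[0,0,0.026,0],[0,0,0.01,0],[0,0,0,0]]}}

```text
time_s: 51.32
ee_pos: [0.4091, 0.3105, 0.0841]
eef_rot: [-3.142, -0.0, -2.671]
force: [-0.9, 0.3, 0.5]
grip_width: 0.0935
grip_force: 0.0
```

Emit:
{"method": "move_arm", "body": {"increments": [[0,0,0,0],[0,0,0,0],[0,0,0,0],[0,0,0,0],[0,0,0,0]], "grip": 0.3, "force": 30}}

```text
time_s: 51.95
ee_pos: [0.4091, 0.3105, 0.0842]
eef_rot: [3.142, 0.0, -2.671]
force: [-1.2, -0.2, 3.5]
grip_width: 0.0598
grip_force: 30.0
```

Emit:
{"method": "move_arm", "body": {"increments": [[0,0,-0.03,0],[0,0,-0.05,0],[0,0,-0.05,0],[0,0,-0.02,0.1376],[0,0,0,0.1376],[0,0,0,0.1376],[0,0,0,0.1374],[-0.0118,-0.0555,0,0],[-0.0118,-0.0555,0,0],[-0.0118,-0.0555,0,0],[-0.0118,-0.0555,0,0],[-0.0118,-0.0555,0,0],[-0.0118,-0.0555,0,0],[-0.0119,-0.0555,0,0],[-0.0119,-0.0555,0,0],[-0.0119,-0.0555,0,0],[-0.0119,-0.0554,0,0],[0,0,0.04,0],[0,0,0.02,0],[0,0,0,0]]}}

```text
time_s: 54.45
ee_pos: [0.482, -0.2519, 0.1725]
eef_rot: [3.14, -0.003, 3.061]
force: [1.1, -0.3, -1.4]
grip_width: 0.0597
grip_force: 30.0
```

Run:
```python
from h import *
o,a=look("hov2",[("bay_left",.02),("bay_middle",.02),("bay_right",.02),("module_1",.08)])
print(dk(o["ee_pos"]))
# tongue lateral centres at x=-.07, z=.02
g=cv2.cvtColor(a,cv2.COLOR_BGR2GRAY)
ys=np.arange(-.13,.13,.002)
uv=proj("wrist",[[*(D+EE.T@[-.072,y]),.02] for y in ys],o).astype(np.float32)
v=cv2.remap(g,uv[:,:1],uv[:,1:],1)[:,0]; print(" ".join(f"{y*1000:.0f}:{b}" for y,b in zip(ys,v)))
```

```text
54.45 [ 0.482  -0.2519  0.1725] yaw 3.0614
bay_left [([398.0, 240.0], 0.57, array([ 0.5439, -0.1683])), ([245.0, 240.0], 0.32, array([ 0.5298, -0.3393]))]
bay_middle [([322.0, 237.0], 0.75, array([ 0.5328, -0.2531]))]
bay_right [([244.0, 239.0], 0.58, array([ 0.5289, -0.3402]))]
module_1 [([324.0, 267.0], 0.56, array([ 0.5417, -0.2527]))]
[-0.0562  0.0002]
-130:99 -128:97 -126:97 -124:93 -122:90 -120:89 -118:89 -116:89 -114:92 -112:99 -110:102 -108:100 -106:98 -104:86 -102:98 -100:116 -98:118 -96:117 -94:117 -92:117 -90:117 -88:117 -86:119 -84:119 -82:118 -80:118 -78:119 -76:121 -74:121 -72:123 -70:113 -68:92 -66:67 -64:59 -62:57 -60:58 -58:63 -56:64 -54:64 -52:65 -50:70 -48:71 -46:66 -44:63 -42:59 -40:57 -38:60 -36:60 -34:62 -32:63 -30:69 -28:66 -26:67 -24:68 -22:64 -20:64 -18:69 -16:104 -14:120 -12:121 -10:121 -8:121 -6:121 -4:119 -2:119 0:121 2:121 4:118 6:103 8:97 10:98 12:97 14:97 16:95 18:79 20:49 22:48 24:49 26:49 28:47 30:49 32:48 34:48 36:48 38:52 40:55 42:54 44:52 46:49 48:47 50:49 52:48 54:47 56:45 58:45 60:42 62:43 64:43 66:63 68:79 70:134 72:162 74:166 76:165 78:166 80:165 82:163 84:163 86:162 88:163 90:164 92:162 94:163 96:164 98:165 100:164 102:158 104:115 106:71 108:69 110:71 112:71 114:69 116:71 118:72 120:75 122:76 124:77 126:80 128:88
```

Emit:
{"method": "move_arm", "body": {"increments": [[0,0,0.04,0],[0,0,0.033,0],[0,0,0.012,0],[0,0,0.002,0],[0,0,0.002,0],[0,0,0,0]]}}

```text
time_s: 55.45
ee_pos: [0.483, -0.2521, 0.0881]
eef_rot: [-3.141, 0.001, 3.062]
force: [-14.8, 7.2, 27.3]
grip_width: 0.0599
grip_force: 30.0
```

Emit:
{"method": "move_arm", "body": {"increments": [[0,0,-0.006,0],[0.007,0,0,0],[0.007,0,0,0],[0,0,0.005,0],[0,0,0.005,0],[0,0,0.002,0],[0,0,0,0]]}}

```text
time_s: 56.32
ee_pos: [0.4687, -0.251, 0.0786]
eef_rot: [3.141, -0.0, 3.062]
force: [-0.1, 0.2, -2.0]
grip_width: 0.0597
grip_force: 30.0
```

Emit:
{"method": "move_arm", "body": {"increments": [[0,0,0.001,0],[0,0,0.001,0],[0,0,0.001,0],[0,0,0.001,0],[0,0,0,0]]}}

```text
time_s: 56.95
ee_pos: [0.4687, -0.251, 0.0749]
eef_rot: [3.142, -0.0, 3.062]
force: [0.5, 0.3, -1.0]
grip_width: 0.0593
grip_force: 30.0
```

Emit:
{"method": "move_arm", "body": {"increments": [[0,0,0.002,0],[0.009,0,0.005,0],[0.0085,0,0.0061,0],[0.0076,0,0.0072,0],[0,0,0,0]]}}

```text
time_s: 57.58
ee_pos: [0.4428, -0.2489, 0.0546]
eef_rot: [3.141, -0.0, 3.061]
force: [-3.0, 1.3, 3.2]
grip_width: 0.06
grip_force: 30.0
```

Emit:
{"method": "move_arm", "body": {"increments": [[0.0064,0,0.0082,0],[0.0052,0,0.009,0],[0.004,0,0.0096,0],[0.0028,0,0.01,0],[0.0012,0,0.008,0],[0,0,0,0]]}}

```text
time_s: 58.32
ee_pos: [0.4238, -0.2474, 0.0094]
eef_rot: [3.141, -0.001, 3.061]
force: [0.1, 0.7, -2.1]
grip_width: 0.0599
grip_force: 30.0
```

Run:
```python
from h import *
o,a=look("flatb",[("module_1",.03)])
print("tcp",dk(o["ee_pos"]))
ends(a,o,0,lo=-.17,hi=-.05,h=.015)
```

```text
58.33 [ 0.4238 -0.2474  0.0094] yaw 3.0614
module_1 [([322.0, 349.0], 0.65, array([ 0.4836, -0.2508]))]
tcp [-0.1145 -0.    ]
-168.5:48 -167.0:49 -165.5:46 -164.0:49 -162.5:49 -161.0:49 -159.5:50 -158.0:51 -156.5:50 -155.0:40 -153.5:24 -152.0:33 -150.5:42 -149.0:132 -147.5:138 -146.0:138 -144.5:134 -143.0:85 -141.5:136 -140.0:137 -138.5:91 -137.0:126 -135.5:137 -134.0:137 -132.5:138 -131.0:138 -129.5:138 -128.0:138 -126.5:138 -125.0:137 -123.5:138 -122.0:138 -120.5:128 -119.0:96 -117.5:94 -116.0:94 -114.5:94 -113.0:94 -111.5:95 -110.0:94 -108.5:94 -107.0:95 -105.5:95 -104.0:95 -102.5:94 -101.0:94 -99.5:94 -98.0:94 -96.5:92 -95.0:55 -93.5:54 -92.0:58 -90.5:61 -89.0:63 -87.5:65 -86.0:66 -84.5:67 -83.0:68 -81.5:68 -80.0:67 -78.5:66 -77.0:64 -75.5:64 -74.0:105 -72.5:136 -71.0:137 -69.5:137 -68.0:137 -66.5:138 -65.0:148 -63.5:149 -62.0:148 -60.5:162 -59.0:220 -57.5:221 -56.0:223 -54.5:222 -53.0:201 -51.5:154
```

```bash
cat >> h.py <<'E'
def width(im,o,cy,x,z=.035):
    g=cv2.cvtColor(im,cv2.COLOR_BGR2GRAY).astype(np.float32); ys=np.arange(cy-.045,cy+.045,.0005)
    uv=proj("wrist",[[*(D+EE.T@[x,y]),z] for y in ys],o).astype(np.float32)
    v=cv2.remap(g,uv[:,:1],uv[:,1:],1)[:,0]; d=np.gradient(cv2.GaussianBlur(v,(1,7),0).ravel())
    n=len(ys)//2; a,b=d[:n].argmax(),n+d[n:].argmin(); return x,ys[a]-cy,ys[b]-cy,ys[b]-ys[a]
E
python3 - <<'E'
from h import *
o=telemetry.get_obs(); a=cv2.imread("pics/flatb.png")
for x in(-.148,-.14,-.13,-.125,-.12,-.115,-.11,-.07): print(np.round(width(a,o,0,x),4))
E
```

```text
[-0.148  -0.0295  0.0295  0.059 ]
[-0.14   -0.0295  0.0295  0.059 ]
[-0.13   -0.0225  0.0225  0.045 ]
[-0.125  -0.0405  0.0405  0.081 ]
[-0.12   -0.03    0.0295  0.0595]
[-0.115  -0.0295  0.0295  0.059 ]
[-0.11   -0.03    0.0295  0.0595]
[-0.07   -0.0295  0.0295  0.059 ]
```

Emit:
{"method": "move_arm", "body": {"increments": [[-0.007,0,0,0],[-0.007,0,0,0],[-0.007,0,0,0],[-0.007,0,0,0],[-0.007,0,0,0],[-0.005,0,0,0],[-0.005,0,0,0],[0,0,0,0]]}}

```text
time_s: 59.42
ee_pos: [0.4692, -0.251, 0.0098]
eef_rot: [3.142, -0.0, 3.062]
force: [0.3, -0.4, -1.9]
grip_width: 0.0599
grip_force: 30.0
```

Emit:
{"method": "move_arm", "body": {"increments": [[-0.005,0,0,0],[-0.005,0,0,0],[-0.005,0,0,0],[-0.005,0,0,0],[-0.005,0,0,0],[-0.005,0,0,0],[-0.005,0,0,0],[0,0,0,0]]}}

```text
time_s: 60.42
ee_pos: [0.5042, -0.2539, 0.0098]
eef_rot: [-3.142, 0.0, 3.062]
force: [1.0, -0.3, -1.3]
grip_width: 0.0597
grip_force: 30.0
```

Emit:
{"method": "move_arm", "body": {"increments": [[0,0,0,0],[0,0,0,0],[0,0,-0.02,0],[0,0,-0.03,0],[0.025,0,-0.02,0],[0.029,0,0,0],[0,0,0,0],[0,0,0,0]], "grip": 0.75}}

```text
time_s: 61.42
ee_pos: [0.4506, -0.2497, 0.0801]
eef_rot: [-3.141, 0.001, 3.061]
force: [0.4, 0.4, -0.7]
grip_width: 0.0705
grip_force: 0.0
```

Run:
```python
from h import *
o,a=look("midb",[])
print("tcp",dk(o["ee_pos"]))
ends(a,o,0,lo=-.1,hi=-.03,h=.015)
for x in(-.065,-.06,-.04): print(np.round(width(a,o,0,x),4))
```

```text
61.42 [ 0.4506 -0.2497  0.0801] yaw 3.0614
tcp [-0.0877 -0.0003]
-99.5:49 -98.0:49 -96.5:51 -95.0:61 -93.5:69 -92.0:74 -90.5:86 -89.0:92 -87.5:93 -86.0:93 -84.5:92 -83.0:93 -81.5:93 -80.0:93 -78.5:92 -77.0:79 -75.5:33 -74.0:24 -72.5:24 -71.0:29 -69.5:63 -68.0:129 -66.5:136 -65.0:136 -63.5:122 -62.0:103 -60.5:132 -59.0:129 -57.5:92 -56.0:126 -54.5:135 -53.0:136 -51.5:137 -50.0:136 -48.5:136 -47.0:137 -45.5:137 -44.0:136 -42.5:137 -41.0:136 -39.5:120 -38.0:99 -36.5:108 -35.0:131 -33.5:155 -32.0:154 -30.5:119
[-0.065  -0.0295  0.0295  0.059 ]
[-0.06   -0.0295  0.0295  0.059 ]
[-0.04   -0.0295  0.0295  0.059 ]
```

Emit:
{"method": "move_arm", "body": {"increments": [[0,0,0,0],[0,0,0.015,0],[0,0,0.02,0],[0,0,0.02,0],[-0.005,0,0,0],[-0.005,0,0,0],[-0.005,0,0,0],[-0.005,0,0,0],[-0.004,0,0,0],[-0.003,0,0,0],[-0.001,0,0,0],[0,0,0,0]], "grip": 0}}

```text
time_s: 62.98
ee_pos: [0.4783, -0.2517, 0.0254]
eef_rot: [-3.141, 0.0, 3.062]
force: [-1.5, 1.7, -0.0]
grip_width: 0.0003
grip_force: 0.6
```

Emit:
{"method": "move_arm", "body": {"increments": [[-0.001,0,0,0],[-0.001,0,0,0],[-0.001,0,0,0],[-0.001,0,0,0],[0,0,0,0]]}}

```text
time_s: 63.6
ee_pos: [0.4791, -0.2517, 0.0252]
eef_rot: [3.14, -0.007, 3.062]
force: [-28.8, 5.0, 21.6]
grip_width: 0.0002
grip_force: 14.6
```

Emit:
{"method": "move_arm", "body": {"increments": [[0.006,0,0,0],[0.012,0,0,0],[0,0,-0.04,0],[0,0,-0.026,0],[0,0,0,0],[0,0,0,0]]}}

```text
time_s: 64.35
ee_pos: [0.4636, -0.2505, 0.09]
eef_rot: [3.141, -0.001, 3.062]
force: [-0.0, -0.2, 0.2]
grip_width: 0.0005
grip_force: 0.0
```

Run:
```python
from h import *
o,a=look("homeb",[])
print("tcp",dk(o["ee_pos"]))
ends(a,o,-.02,lo=-.065,hi=-.035,h=.003); ends(a,o,.02,lo=-.065,hi=-.035,h=.003);ends(a,o,-.07,lo=-.065,hi=-.035,h=.003)
```

```text
64.35 [ 0.4636 -0.2505  0.09  ] yaw 3.0616
tcp [-0.0746  0.0001]
-65.0:61 -63.5:59 -62.0:57 -60.5:54 -59.0:55 -57.5:56 -56.0:56 -54.5:52 -53.0:33 -51.5:37 -50.0:53 -48.5:65 -47.0:82 -45.5:96 -44.0:103 -42.5:101 -41.0:78 -39.5:37 -38.0:30 -36.5:31
-65.0:48 -63.5:49 -62.0:50 -60.5:50 -59.0:53 -57.5:54 -56.0:51 -54.5:34 -53.0:34 -51.5:45 -50.0:60 -48.5:76 -47.0:101 -45.5:107 -44.0:102 -42.5:99 -41.0:75 -39.5:35 -38.0:33 -36.5:31
-65.0:95 -63.5:94 -62.0:95 -60.5:96 -59.0:95 -57.5:95 -56.0:96 -54.5:91 -53.0:57 -51.5:26 -50.0:22 -48.5:26 -47.0:43 -45.5:128 -44.0:211 -42.5:221 -41.0:183 -39.5:72 -38.0:34 -36.5:31
```

Emit:
{"method": "move_arm", "body": {"increments": [[0,0,-0.06,0],[0,0,-0.06,-0.055],[0,0,-0.05,-0.055],[-0.009,0.0562,0,0],[-0.009,0.0562,0,0],[-0.009,0.0562,0,0],[-0.009,0.0562,0,0],[-0.009,0.0562,0,0],[-0.009,0.0562,0,0],[-0.009,0.0562,0,0],[-0.009,0.0562,0,0],[-0.009,0.0562,0,0],[-0.009,0.0562,0,0],[-0.009,0.0562,0,0],[-0.0087,0.0559,0,0],[0,0,0,0],[0,0,0,0]], "grip": 0.4}}

```text
time_s: 66.53
ee_pos: [0.5515, 0.4259, 0.2595]
eef_rot: [-3.14, -0.001, -3.112]
force: [0.4, -0.2, 0.2]
grip_width: 0.0374
grip_force: 0.0
```

Run:
```python
from h import *
look("rack3",[("rack",0),("module_1",.006),("rest",0),("rest_seat",.032)])
```

```text
66.53 [0.5515 0.4259 0.2595] yaw -3.1115
rack [([286.0, 179.0], 0.6, array([0.5554, 0.3778]))]
module_1 [([320.0, 180.0], 0.84, array([0.5545, 0.4264]))]
rest [([253.0, 53.0], 0.62, array([0.3928, 0.3346])), ([319.0, 180.0], 0.44, array([0.5546, 0.4255]))]
rest_seat [([257.0, 66.0], 0.84, array([0.4133, 0.3461]))]
```

The rest has been knocked about 3 cm aside. Pick the third module, then re-measure it.

Emit:
{"method": "move_arm", "body": {"increments": [[0,0,0.05,0],[0,0,0.045,0],[0,0,0.035,0],[0,0,0.025,0],[0,0,0.018,0],[0,0,0.0105,0],[0,0,0,0]]}}

```text
time_s: 67.65
ee_pos: [0.5515, 0.4263, 0.0773]
eef_rot: [-3.141, -0.0, -3.112]
force: [0.0, 0.3, -1.2]
grip_width: 0.0375
grip_force: 0.0
```

Emit:
{"method": "move_arm", "body": {"increments": [[0,0,0,0],[0,0,0,0],[0,0,0,0],[0,0,0,0],[0,0,0,0]], "grip": 0, "force": 30}}

```text
time_s: 68.28
ee_pos: [0.5517, 0.4265, 0.0779]
eef_rot: [3.141, 0.001, -3.112]
force: [-0.7, -0.7, 6.0]
grip_width: 0.0148
grip_force: 30.0
```

Emit:
{"method": "move_arm", "body": {"increments": [[0,0,-0.03,0],[0,0,-0.05,0],[0,0,-0.06,0],[0,0,0,0.1616],[0,0,0,0.1616],[0,0,0,0.1616],[0,0,0,0.1616],[0,0,0,0.1616],[0,0,0,0.1615],[0,0,0,0.1615],[-0.0019,-0.032,0,0],[-0.0019,-0.032,0,0],[-0.0019,-0.032,0,0],[-0.0018,-0.032,0,0],[-0.0018,-0.0315,0,0],[0,0,0,0],[0,0,0,0]]}}

```text
time_s: 70.4
ee_pos: [0.4139, 0.3461, 0.2173]
eef_rot: [3.141, 0.0, 2.041]
force: [-0.2, 0.4, -1.4]
grip_width: 0.015
grip_force: 30.0
```

```bash
cat > dots.py <<'E'
from h import *
def dots(name):
    o,a=look(name,[("rest",0),("rest_seat",.032)])
    y=o["eef_rot"][2]; A=np.array([[np.cos(y),np.sin(y)],[np.sin(y),-np.cos(y)]]); t=o["ee_pos"][:2]
    m=(a.min(2)>165).astype(np.uint8); n,l,s,c=cv2.connectedComponentsWithStats(m)
    for i in range(1,n):
        if 8<s[i,4]<150 and c[i][1]<250 and 150<c[i][0]<400:
            print(c[i].round(1),s[i,2:],A@(ray("wrist",c[i],.01,o)[:2]-t))
E
python3 - <<'E'
from dots import *
dots("over3")
print("--- reference old frame")
a=cv2.imread("pics/overrest2.png"); m=(a.min(2)>165).astype(np.uint8); n,l,s,c=cv2.connectedComponentsWithStats(m)
for i in range(1,n):
    if 8<s[i,4]<150 and c[i][1]<250 and 150<c[i][0]<400: print(c[i].round(1),s[i,2:])
E
```

```text
70.4 [0.4139 0.3461 0.2173] yaw 2.0405
rest [([300.0, 180.0], 0.8, array([0.3906, 0.3373]))]
rest_seat [([318.0, 185.0], 0.98, array([0.4122, 0.3475]))]
[342.    4.4] [13 11 94] [0.1998 0.0251]
[367.8   1.8] [15  6 56] [0.2024 0.0535]
[317.2  49.7] [11  9 74] [ 0.1537 -0.0023]
[260.8 209.8] [ 5  5 20] [-0.0341 -0.0741]
--- reference old frame
[399.1   9.9] [ 7  7 39]
[301.1  19.4] [11 10 80]
[322.1  38.8] [ 3  5 12]
[337.2 208.4] [ 5  6 25]
[255.8 210.4] [ 5  5 19]
```

Run:
```python
from dots import *
for f,z,t in(("overrest2",.2124,(.4428,.3276)),("over3",.2173,(.4139,.3461))):
    a=cv2.imread(f"pics/{f}.png"); o=dict(ee_pos=np.array([*t,z]),eef_rot=np.array([np.pi,0,2.0405]))
    A=np.array([[np.cos(2.0405),np.sin(2.0405)],[np.sin(2.0405),-np.cos(2.0405)]])
    g=a.min(2).astype(np.float32); h=cv2.GaussianBlur(g,(0,0),1.5)-cv2.GaussianBlur(g,(0,0),5)
    h[:135]=0;h[235:]=0;h[:,:235]=0;h[:,365:]=0
    print(f)
    for k in range(9):
        _,v,_,p=cv2.minMaxLoc(h); print(p,round(v),A@(ray("wrist",p,.01,o)[:2]-t)); cv2.circle(h,p,6,-50,-1)
```

```text
overrest2
(337, 209) 92 [-0.0317  0.0226]
(252, 158) 75 [ 0.0318 -0.0811]
(338, 155) 73 [0.0355 0.0228]
(284, 214) 69 [-0.0383 -0.0441]
(256, 211) 64 [-0.0345 -0.0792]
(300, 210) 60 [-0.0331 -0.0239]
(284, 204) 56 [-0.0254 -0.0438]
(236, 164) 56 [ 0.0245 -0.1009]
(283, 176) 56 [ 0.0099 -0.0442]
over3
(341, 207) 89 [-0.0303  0.0279]
(336, 212) 73 [-0.0369  0.0216]
(289, 212) 69 [-0.037  -0.0383]
(340, 153) 68 [0.0375 0.0255]
(260, 210) 66 [-0.0344 -0.0751]
(301, 209) 58 [-0.033  -0.0229]
(288, 186) 57 [-0.0034 -0.0388]
(289, 203) 56 [-0.0252 -0.038 ]
(287, 175) 53 [ 0.0104 -0.0398]
```

Emit:
{"method": "move_arm", "body": {"increments": [[0.001,0.004,0.03,-0.02],[0,0,0.035,0],[0,0,0.025,0],[0,0,0.01,0],[0,0,0.004,0],[0,0,0.001,0],[0,0,0.001,0],[0,0,0,0],[0,0,0,0]]}}

```text
time_s: 71.68
ee_pos: [0.4167, 0.3486, 0.1116]
eef_rot: [3.141, -0.0, 2.061]
force: [-0.0, 0.3, -1.7]
grip_width: 0.0149
grip_force: 30.0
```

Emit:
{"method": "move_arm", "body": {"increments": [[0,0,0.001,0],[0,0,0.0005,0],[0,0,0,0],[0,0,0,0]]}}

```text
time_s: 72.18
ee_pos: [0.4169, 0.3488, 0.1112]
eef_rot: [3.14, -0.0, 2.061]
force: [-2.3, -3.3, 11.5]
grip_width: 0.0148
grip_force: 30.0
```

Same contact height as before, so the placement is right. Release.

Emit:
{"method": "move_arm", "body": {"increments": [[0,0,0,0],[0,0,0,0],[0,0,0,0],[0,0,0,0],[0,0,0,0],[0,-0.005,0,0],[0,-0.005,0,0],[0,-0.005,0,0],[0,0,0,0],[0,0,-0.01,0],[0,0,-0.02,0],[0,0,-0.03,0],[0,0,-0.04,0],[0,0,0,0],[0,0,0,0]], "grip": 1}}

```text
time_s: 74.05
ee_pos: [0.4032, 0.3414, 0.2095]
eef_rot: [-3.141, 0.0, 2.061]
force: [-0.1, 0.4, -0.3]
grip_width: 0.0939
grip_force: 0.0
```

Run:
```python
from h import *
look("lean_3",[("rest",0),("rest_seat",.032),("module_1",.035)])
a=cv2.imread("pics/lean_2.png");b=cv2.imread("pics/lean_3.png")
print(np.abs(a[120:250,240:370].astype(int)-b[120:250,240:370]).mean())
r=cv2.matchTemplate(b,a[135:245,250:360],cv2.TM_CCOEFF_NORMED); print(cv2.minMaxLoc(r))
```

```text
74.05 [0.4032 0.3414 0.2095] yaw 2.0605
rest []
rest_seat [([329.0, 189.0], 0.62, array([0.4144, 0.3453]))]
module_1 [([334.0, 191.0], 0.88, array([0.4197, 0.3459]))]
20.91706114398422
(-0.4170028269290924, 0.7872744202613831, (414, 197), (250, 135))
```

Emit:
{"method": "move_arm", "body": {"increments": [[0,0,0,-0.1746],[0,0,0,-0.1746],[0,0,0,-0.1746],[0,0,0,-0.1746],[0,0,0,-0.1746],[0,0,0,-0.1746],[0,0,0,-0.1746],[0,0,0,-0.1745],[0,0,0,-0.1745],[0.0245,0,0,0],[0,0,0.05,0],[0,0,0.04,0],[0,0,0.023,0],[0,0,0.01,0],[0,0,0,0]]}}

```text
time_s: 76.12
ee_pos: [0.3817, 0.3299, 0.0867]
eef_rot: [-3.141, -0.001, -2.651]
force: [-0.3, 0.6, -0.2]
grip_width: 0.0944
grip_force: 0.0
```

Emit:
{"method": "move_arm", "body": {"increments": [[0,0,0,0],[0,0,0,0],[0,0,0,0],[0,0,0,0],[0,0,0,0]], "grip": 0.3, "force": 30}}

```text
time_s: 76.75
ee_pos: [0.3818, 0.3301, 0.0871]
eef_rot: [3.142, 0.0, -2.651]
force: [-0.5, 0.4, 3.3]
grip_width: 0.0594
grip_force: 30.0
```

Emit:
{"method": "move_arm", "body": {"increments": [[0,0,-0.03,0],[0,0,-0.05,0],[0,0,-0.05,0],[0,0,-0.02,0.1426],[0,0,0,0.1426],[0,0,0,0.1426],[0,0,0,0.1426],[-0.0147,-0.054,0,0],[-0.0147,-0.054,0,0],[-0.0147,-0.054,0,0],[-0.0147,-0.054,0,0],[-0.0147,-0.054,0,0],[-0.0147,-0.054,0,0],[-0.0146,-0.054,0,0],[-0.0146,-0.054,0,0],[-0.0146,-0.0538,0,0],[0,0,0.04,0],[0,0,0.04,0],[0,0,0.03,0],[0,0,0,0]]}}

```text
time_s: 79.25
ee_pos: [0.4733, -0.1644, 0.1251]
eef_rot: [3.14, -0.004, 3.061]
force: [0.9, 0.4, -1.1]
grip_width: 0.0598
grip_force: 30.0
```

Run:
```python
from h import *
o=telemetry.get_obs(); print(dk(o["ee_pos"]),o["eef_rot"],o["ee_pos"])
```

```text
[-0.0718  0.0866] [ 3.1402 -0.0041  3.0613] [ 0.4733 -0.1644  0.1251]
```

Emit:
{"method": "move_arm", "body": {"increments": [[0,0,0.025,0],[0,0,0.015,0],[0,0,0.004,0],[0,0,0.002,0],[0,0,0.001,0],[0,0,0.001,0],[0,0,0,0]]}}

```text
time_s: 80.12
ee_pos: [0.4744, -0.1648, 0.079]
eef_rot: [-3.142, 0.0, 3.061]
force: [-0.6, 0.4, -1.2]
grip_width: 0.0598
grip_force: 30.0
```

Emit:
{"method": "move_arm", "body": {"increments": [[0,0,0.001,0],[0,0,0.001,0],[0,0,0.001,0],[0,0,0.001,0],[0,0,0,0]]}}

```text
time_s: 80.75
ee_pos: [0.4744, -0.1648, 0.0749]
eef_rot: [3.142, 0.0, 3.061]
force: [-0.9, 0.6, -1.4]
grip_width: 0.0602
grip_force: 30.0
```

Emit:
{"method": "move_arm", "body": {"increments": [[0,0,0.001,0],[0,0,0.001,0],[0,0,0.001,0],[0,0,0,0]]}}

```text
time_s: 81.25
ee_pos: [0.4746, -0.1649, 0.0742]
eef_rot: [-3.141, 0.001, 3.062]
force: [-14.5, 4.9, 30.9]
grip_width: 0.0599
grip_force: 30.0
```

Emit:
{"method": "move_arm", "body": {"increments": [[0.0046,0,0.001,0],[0.0046,0,0.0025,0],[0.0085,0,0.0061,0],[0.0076,0,0.0072,0],[0.0066,0,0.0082,0],[0,0,0,0]]}}

```text
time_s: 82.0
ee_pos: [0.4424, -0.1622, 0.0468]
eef_rot: [3.141, -0.0, 3.061]
force: [-0.9, 0.8, 0.6]
grip_width: 0.0595
grip_force: 30.0
```

Emit:
{"method": "move_arm", "body": {"increments": [[0.0053,0,0.009,0],[0.004,0,0.0096,0],[0.0027,0,0.01,0],[0.0015,0,0.0085,0],[0,0,0,0]]}}

```text
time_s: 82.62
ee_pos: [0.4291, -0.1611, 0.0092]
eef_rot: [3.141, -0.001, 3.061]
force: [-0.9, -0.5, 0.1]
grip_width: 0.0601
grip_force: 30.0
```

Run:
```python
from h import *
o,a=look("flatc",[("module_1",.03)])
print("tcp",dk(o["ee_pos"]))
ends(a,o,.086,lo=-.17,hi=-.10,h=.015); ends(a,o,.086,lo=-.07,hi=-.02,h=.012)
for x in(-.14,-.13,-.12,-.115,-.11,-.1,-.07): print(np.round(width(a,o,.086,x),4))
```

```text
82.62 [ 0.4291 -0.1611  0.0092] yaw 3.0614
module_1 []
tcp [-0.1162  0.0864]
-168.5:52 -167.0:51 -165.5:51 -164.0:52 -162.5:54 -161.0:53 -159.5:54 -158.0:55 -156.5:56 -155.0:56 -153.5:56 -152.0:55 -150.5:54 -149.0:53 -147.5:52 -146.0:51 -144.5:50 -143.0:51 -141.5:50 -140.0:50 -138.5:49 -137.0:50 -135.5:32 -134.0:25 -132.5:21 -131.0:26 -129.5:29 -128.0:47 -126.5:128 -125.0:133 -123.5:133 -122.0:127 -120.5:81 -119.0:131 -117.5:132 -116.0:90 -114.5:120 -113.0:134 -111.5:133 -110.0:133 -108.5:133 -107.0:134 -105.5:133 -104.0:134 -102.5:133 -101.0:134
-69.5:150 -68.0:152 -66.5:152 -65.0:151 -63.5:152 -62.0:152 -60.5:150 -59.0:152 -57.5:151 -56.0:152 -54.5:152 -53.0:182 -51.5:115 -50.0:75 -48.5:74 -47.0:56 -45.5:31 -44.0:29 -42.5:30 -41.0:28 -39.5:30 -38.0:29 -36.5:29 -35.0:29 -33.5:29 -32.0:30 -30.5:28 -29.0:29 -27.5:29 -26.0:10 -24.5:0 -23.0:0 -21.5:0
[-0.14   -0.0005  0.0405  0.041 ]
[-0.13   -0.0375  0.0395  0.077 ]
[-0.12   -0.0305  0.031   0.0615]
[-0.115  -0.031   0.0315  0.0625]
[-0.11   -0.0305  0.031   0.0615]
[-0.1    -0.0305  0.031   0.0615]
[-0.07   -0.0295  0.031   0.0605]
```

Emit:
{"method": "move_arm", "body": {"increments": [[0,0,0.0015,0],[0,0,0.0015,0],[0,0,0.001,0],[0,0,0,0]]}}

```text
time_s: 83.22
ee_pos: [0.4292, -0.1612, 0.0058]
eef_rot: [-3.142, 0.0, 3.061]
force: [-2.7, 0.4, 2.3]
grip_width: 0.0597
grip_force: 30.0
```

Run:
```python
from h import *
o,a=look("flatd",[])
for x in(-.12,-.115,-.11,-.1,-.07): print(np.round(width(a,o,.086,x),4))
```

```text
83.22 [ 0.4292 -0.1612  0.0058] yaw 3.0614
[-0.12   -0.03    0.0305  0.0605]
[-0.115  -0.03    0.0305  0.0605]
[-0.11   -0.03    0.0305  0.0605]
[-0.1    -0.03    0.0305  0.0605]
[-0.07   -0.0295  0.0305  0.06  ]
```

Emit:
{"method": "move_arm", "body": {"increments": [[-0.005,0,0,0],[-0.005,0,0,0],[-0.005,0,0,0],[-0.005,0,0,0],[-0.005,0,0,0],[-0.005,0,0,0],[-0.005,0,0,0],[-0.005,0,0,0],[0,0,0,0]]}}

```text
time_s: 84.4
ee_pos: [0.4698, -0.1645, 0.0059]
eef_rot: [-3.141, 0.001, 3.062]
force: [1.4, -0.3, 1.1]
grip_width: 0.0596
grip_force: 30.0
```

Emit:
{"method": "move_arm", "body": {"increments": [[-0.005,0,0,0],[-0.005,0,0,0],[-0.005,0,0,0],[-0.005,0,0,0],[-0.005,0,0,0],[-0.005,0,0,0],[-0.005,0,0,0],[0,0,0,0]]}}

```text
time_s: 85.4
ee_pos: [0.5047, -0.1673, 0.0059]
eef_rot: [-3.141, 0.001, 3.062]
force: [1.7, 0.0, 1.9]
grip_width: 0.06
grip_force: 30.0
```

Emit:
{"method": "move_arm", "body": {"increments": [[0,0,0,0],[0,0,0,0],[0,0,-0.02,0],[0,0,-0.03,0],[0.022,0,-0.02,0],[0.02,0,0,0],[0,0,0,0],[0,0,0,0]], "grip": 0.75}}

```text
time_s: 86.4
ee_pos: [0.4625, -0.1639, 0.0757]
eef_rot: [-3.142, 0.0, 3.061]
force: [0.4, 0.1, 0.4]
grip_width: 0.0707
grip_force: 0.0
```

Run:
```python
from h import *
o,a=look("midc",[])
print("tcp",dk(o["ee_pos"]))
ends(a,o,.086,lo=-.07,hi=-.03,h=.015)
for x in(-.05,-.045,-.04): print(np.round(width(a,o,.086,x),4))
```

```text
86.4 [ 0.4625 -0.1639  0.0757] yaw 3.0614
tcp [-0.0826  0.0862]
-69.5:93 -68.0:93 -66.5:93 -65.0:93 -63.5:67 -62.0:29 -60.5:23 -59.0:26 -57.5:28 -56.0:51 -54.5:123 -53.0:135 -51.5:136 -50.0:126 -48.5:100 -47.0:130 -45.5:133 -44.0:97 -42.5:121 -41.0:164 -39.5:217 -38.0:225 -36.5:225 -35.0:225 -33.5:225 -32.0:226 -30.5:225
[-0.05   -0.0295  0.03    0.0595]
[-0.045  -0.0295  0.03    0.0595]
[-0.04   -0.0295  0.03    0.0595]
```

Emit:
{"method": "move_arm", "body": {"increments": [[0,0,0,0],[0,0,0.015,0],[0,0,0.02,0],[0,0,0.015,0],[-0.005,0,0,0],[-0.005,0,0,0],[-0.004,0,0,0],[-0.004,0,0,0],[-0.002,0,0,0],[-0.001,0,0,0],[0,0,0,0]], "grip": 0}}

```text
time_s: 87.82
ee_pos: [0.483, -0.1655, 0.0258]
eef_rot: [-3.142, 0.0, 3.061]
force: [-1.0, -0.2, 1.5]
grip_width: 0.0005
grip_force: 0.5
```

Emit:
{"method": "move_arm", "body": {"increments": [[-0.001,0,0,0],[-0.001,0,0,0],[-0.001,0,0,0],[-0.001,0,0,0],[-0.001,0,0,0],[0,0,0,0]]}}

```text
time_s: 88.58
ee_pos: [0.4866, -0.1658, 0.0257]
eef_rot: [3.141, -0.004, 3.061]
force: [-13.5, 0.8, 11.1]
grip_width: 0.0001
grip_force: 7.1
```

Emit:
{"method": "move_arm", "body": {"increments": [[0.006,0,0,0],[0.009,0,0,0],[0,0,-0.06,0],[0,0,-0.06,0],[0,0,-0.06,0],[0,0,-0.034,0],[-0.0336,-0.0214,0,0],[-0.0336,-0.0214,0,0],[-0.0336,-0.0214,0,0],[-0.0334,-0.0213,0,0],[0,0,0,0],[0,0,0,0]], "grip": 0.4}}

```text
time_s: 90.08
ee_pos: [0.5994, -0.2604, 0.2395]
eef_rot: [3.141, -0.0, 3.061]
force: [-0.1, -0.5, 0.9]
grip_width: 0.0378
grip_force: 0.0
```

Run:
```python
from h import *
o,a=look("bail2",[("bail_lug",.132)])
print("tcp",dk(o["ee_pos"]))
for cy in(-.086,0,.086):
  for c in (-.02,.02): ends(a,o,cy+c,lo=-.058,hi=-.038,h=.004,st=2)
g=cv2.cvtColor(a,cv2.COLOR_BGR2GRAY)
ys=np.arange(-.03,.03,.001)
for X in (.05,.06,.065):
    uv=proj("wrist",[[*(D+EE.T@[X,y]),.135] for y in ys],o).astype(np.float32)
    v=cv2.remap(g,uv[:,:1],uv[:,1:],1)[:,0]; print(X,v.tolist())
```

```text
90.08 [ 0.5994 -0.2604  0.2395] yaw 3.0614
bail_lug [([321.0, 207.0], 0.63, array([ 0.6058, -0.2595]))]
tcp [0.0616 0.001 ]
-58.0:98 -57.0:95 -56.0:95 -55.0:92 -54.0:91 -53.0:90 -52.0:91 -51.0:92 -50.0:90 -49.0:82 -48.0:74 -47.0:99 -46.0:176 -45.0:231 -44.0:245 -43.0:247 -42.0:246 -41.0:245 -40.0:237 -39.0:228
-58.0:167 -57.0:167 -56.0:167 -55.0:167 -54.0:167 -53.0:169 -52.0:169 -51.0:168 -50.0:160 -49.0:135 -48.0:104 -47.0:110 -46.0:184 -45.0:235 -44.0:245 -43.0:247 -42.0:246 -41.0:245 -40.0:237 -39.0:233
-58.0:77 -57.0:78 -56.0:78 -55.0:79 -54.0:83 -53.0:84 -52.0:85 -51.0:84 -50.0:77 -49.0:66 -48.0:66 -47.0:102 -46.0:161 -45.0:207 -44.0:216 -43.0:217 -42.0:214 -41.0:200 -40.0:181 -39.0:182
-58.0:64 -57.0:65 -56.0:64 -55.0:67 -54.0:65 -53.0:65 -52.0:60 -51.0:55 -50.0:60 -49.0:90 -48.0:140 -47.0:186 -46.0:211 -45.0:214 -44.0:213 -43.0:200 -42.0:179 -41.0:174 -40.0:191 -39.0:206
-58.0:82 -57.0:81 -56.0:81 -55.0:81 -54.0:81 -53.0:83 -52.0:87 -51.0:89 -50.0:82 -49.0:69 -48.0:65 -47.0:91 -46.0:138 -45.0:171 -44.0:183 -43.0:195 -42.0:204 -41.0:198 -40.0:199 -39.0:218
-58.0:74 -57.0:72 -56
[... 254 characters left out ...]
129, 131, 131, 130, 130, 130, 132, 132, 129, 107, 60, 35, 29, 31, 31, 31, 30, 31, 31, 32, 50, 83, 102, 107, 107, 108, 108, 109, 111, 121, 128, 129, 131, 133, 134, 139, 150, 173, 197, 202, 201, 187, 151, 123]
0.06 [62, 71, 63, 55, 56, 55, 54, 54, 56, 55, 53, 52, 54, 55, 53, 54, 52, 52, 50, 50, 51, 52, 53, 50, 50, 48, 35, 32, 32, 32, 34, 32, 34, 37, 34, 30, 33, 50, 55, 53, 51, 53, 53, 51, 52, 53, 53, 52, 51, 51, 54, 54, 55, 58, 57, 57, 58, 57, 56, 55]
0.065 [61, 58, 59, 59, 58, 57, 56, 53, 54, 53, 54, 50, 52, 52, 53, 52, 52, 51, 50, 52, 49, 49, 48, 50, 52, 50, 37, 32, 33, 31, 33, 38, 35, 34, 34, 30, 35, 52, 57, 57, 56, 55, 54, 54, 53, 51, 53, 53, 53, 53, 56, 57, 54, 56, 59, 57, 56, 54, 54, 54]
```

Emit:
{"method": "move_arm", "body": {"increments": [[0.0005,0,0.05,0],[0,0,0.04,0],[0,0,0.025,0],[0,0,0.01,0],[0,0,0,0]]}}

```text
time_s: 90.8
ee_pos: [0.5994, -0.2605, 0.1154]
eef_rot: [-3.141, 0.0, 3.062]
force: [0.3, -0.1, 0.1]
grip_width: 0.0375
grip_force: 0.0
```

Emit:
{"method": "move_arm", "body": {"increments": [[0,0,0,0],[0,0,0,0],[0,0,0,0],[0,0,0,0],[0,0,0,0]], "grip": 0, "force": 20}}

```text
time_s: 91.42
ee_pos: [0.5997, -0.2604, 0.1153]
eef_rot: [3.141, 0.001, 3.062]
force: [0.0, 4.4, 5.7]
grip_width: 0.0119
grip_force: 20.0
```

```bash
python3 -c "
import numpy as np
p=1.88-.1041*np.arange(17);R=.1105
x=-R*np.cos(p);z=R*np.sin(p)
print([[round(float(-a),4),0,round(float(-b),4),0] for a,b in zip(np.diff(x),np.diff(z))])"
```

```text
[[0.0111, 0, -0.0029, 0], [0.0114, 0, -0.0018, 0], [0.0115, 0, -0.0006, 0], [0.0115, 0, 0.0006, 0], [0.0114, 0, 0.0018, 0], [0.0111, 0, 0.003, 0], [0.0107, 0, 0.0041, 0], [0.0102, 0, 0.0052, 0], [0.0096, 0, 0.0063, 0], [0.0089, 0, 0.0072, 0], [0.0081, 0, 0.0081, 0], [0.0073, 0, 0.0089, 0], [0.0063, 0, 0.0096, 0], [0.0053, 0, 0.0102, 0], [0.0042, 0, 0.0107, 0], [0.003, 0, 0.0111, 0]]
```

Emit:
{"method": "move_arm", "body": {"increments": [[0.0111,0,-0.0029,0],[0.0114,0,-0.0018,0],[0.0115,0,-0.0006,0],[0.0115,0,0.0006,0],[0.0114,0,0.0018,0],[0.0111,0,0.003,0],[0.0107,0,0.0041,0],[0.0102,0,0.0052,0],[0,0,0,0]]}}

```text
time_s: 92.55
ee_pos: [0.5102, -0.2535, 0.1056]
eef_rot: [3.142, -0.0, 3.061]
force: [-4.2, 3.7, 6.1]
grip_width: 0.0117
grip_force: 20.0
```

Emit:
{"method": "move_arm", "body": {"increments": [[0.0096,0,0.0063,0],[0.0089,0,0.0072,0],[0.0081,0,0.0081,0],[0.0073,0,0.0089,0],[0.0063,0,0.0096,0],[0.0053,0,0.0102,0],[0,0,0,0]]}}

```text
time_s: 93.42
ee_pos: [0.4645, -0.2498, 0.0544]
eef_rot: [3.141, -0.002, 3.061]
force: [-4.9, 1.0, -0.4]
grip_width: 0.0116
grip_force: 20.0
```

Emit:
{"method": "move_arm", "body": {"increments": [[0.0042,0,0.0107,0],[0.003,0,0.0095,0],[0.0003,0,0.002,0],[0,0,0,0]]}}

```text
time_s: 93.92
ee_pos: [0.4574, -0.2493, 0.0327]
eef_rot: [3.141, -0.002, 3.061]
force: [-6.5, 0.1, 1.6]
grip_width: 0.0116
grip_force: 20.0
```

Emit:
{"method": "move_arm", "body": {"increments": [[0,0,0.001,0],[0,0,0.001,0],[0,0,0.001,0],[0,0,0,0]]}}

```text
time_s: 94.42
ee_pos: [0.4571, -0.2493, 0.0299]
eef_rot: [3.141, -0.002, 3.062]
force: [-10.8, 0.3, 4.8]
grip_width: 0.012
grip_force: 20.0
```

Emit:
{"method": "move_arm", "body": {"increments": [[0,0,0,0],[0,0,0,0],[0,0,-0.03,0],[0,0,-0.04,0],[0,0,0,0],[0,0,0,0]], "grip": 0.4}}

```text
time_s: 95.18
ee_pos: [0.4578, -0.2491, 0.0992]
eef_rot: [3.141, -0.0, 3.061]
force: [-0.8, 0.7, -0.2]
grip_width: 0.0374
grip_force: 0.0
```

Emit:
{"method": "move_arm", "body": {"increments": [[0,0,0,0],[0,0,0,0],[0,0,0.015,0],[0,0,0.01,0],[0,0,0.004,0],[0,0,0.004,0],[0,0,0,0]], "grip": 0}}

```text
time_s: 96.05
ee_pos: [0.458, -0.2493, 0.0667]
eef_rot: [3.142, 0.0, 3.061]
force: [0.6, 0.8, -0.2]
grip_width: 0.0004
grip_force: 0.0
```

Emit:
{"method": "move_arm", "body": {"increments": [[0,0,0.003,0],[0,0,0.003,0],[0,0,0.001,0],[0,0,0,0]]}}

```text
time_s: 96.55
ee_pos: [0.4585, -0.2497, 0.0626]
eef_rot: [-3.14, 0.002, 3.062]
force: [-12.4, 6.5, 35.1]
grip_width: 0.0006
grip_force: 17.5
```

Emit:
{"method": "move_arm", "body": {"increments": [[0,0,0.001,0],[0,0,0.001,0],[0,0,0.001,0],[0,0,0,0]]}}

```text
time_s: 97.05
ee_pos: [0.4587, -0.2498, 0.0618]
eef_rot: [-3.14, 0.003, 3.062]
force: [-24.0, 13.6, 63.2]
grip_width: 0.0002
grip_force: 31.8
```

Emit:
{"method": "move_arm", "body": {"increments": [[0,0,-0.005,0],[0,0,-0.03,0],[0,0,-0.05,0],[0.01,0,-0.06,0],[0.01,0,-0.05,0],[0,0,-0.05,0],[0,0,0,0],[0,0,0,0]]}}

```text
time_s: 98.05
ee_pos: [0.4379, -0.2476, 0.3008]
eef_rot: [3.141, -0.001, 3.061]
force: [0.1, -0.4, -0.6]
grip_width: 0.0007
grip_force: 0.0
```

Run:
```python
from h import *
o,a=look("final",[("bail_lug",.047),("tin",0),("stamp",0)])
print("tcp",dk(o["ee_pos"]))
for cy in(-.12,-.08,-.05,.05,.09,.12):
  ends(a,o,cy,lo=-.075,hi=-.036,h=.003,st=3,z=.033)
# same bar measured in the initial (closed) picture
b=cv2.imread("pics/dock2.png"); o2=dict(ee_pos=np.array([.4661,-.2526,.1313]),eef_rot=np.array([np.pi,0,3.0618]))
print("initial")
for cy in(-.12,-.05,.05,.12): ends(b,o2,cy,lo=-.075,hi=-.036,h=.003,st=3,z=.033)
```

```text
98.05 [ 0.4379 -0.2476  0.3008] yaw 3.0614
bail_lug [([320.0, 197.0], 0.74, array([ 0.4655, -0.2487]))]
tin [([444.0, 119.0], 0.75, array([ 0.3724, -0.0571])), ([320.0, 197.0], 0.56, array([ 0.4745, -0.2491]))]
stamp []
tcp [-0.1005  0.0009]
-74.0:92 -72.5:93 -71.0:90 -69.5:79 -68.0:69 -66.5:63 -65.0:66 -63.5:92 -62.0:138 -60.5:180 -59.0:207 -57.5:217 -56.0:211 -54.5:185 -53.0:141 -51.5:105 -50.0:95 -48.5:96 -47.0:97 -45.5:98 -44.0:99 -42.5:99 -41.0:101 -39.5:102 -38.0:100 -36.5:96
-74.0:186 -72.5:186 -71.0:186 -69.5:186 -68.0:183 -66.5:171 -65.0:147 -63.5:133 -62.0:152 -60.5:186 -59.0:209 -57.5:218 -56.0:211 -54.5:192 -53.0:160 -51.5:113 -50.0:62 -48.5:45 -47.0:78 -45.5:146 -44.0:213 -42.5:240 -41.0:240 -39.5:233 -38.0:226 -36.5:232
-74.0:95 -72.5:88 -71.0:79 -69.5:66 -68.0:55 -66.5:52 -65.0:60 -63.5:90 -62.0:130 -60.5:164 -59.0:185 -57.5:193 -56.0:185 -54.5:160 -53.0:124 -51.5:91 -50.0:79 -48.5:80 -47.0:84 -45.5:87 -44.0:86 -42.5:85 -41.0:84 -39.5:83 -38.0:82 -36.5:79
-74.0:87 -72.5:89 -71.0:91 -69.5:85 -68.0:71 -66.5:57 -65.0:67 -63.5:101 -62.0:141 -60.5:173 -59.0:192 -57.5:197 -5
[... 907 characters left out ...]
69.5:54 -68.0:50 -66.5:49 -65.0:48 -63.5:48 -62.0:50 -60.5:53 -59.0:70 -57.5:95 -56.0:108 -54.5:113 -53.0:117 -51.5:111 -50.0:104 -48.5:94 -47.0:84 -45.5:93 -44.0:102 -42.5:101 -41.0:102 -39.5:101 -38.0:102 -36.5:101
-74.0:48 -72.5:51 -71.0:52 -69.5:51 -68.0:48 -66.5:47 -65.0:47 -63.5:48 -62.0:51 -60.5:57 -59.0:77 -57.5:99 -56.0:109 -54.5:116 -53.0:116 -51.5:110 -50.0:102 -48.5:91 -47.0:86 -45.5:87 -44.0:87 -42.5:89 -41.0:96 -39.5:99 -38.0:102 -36.5:101
-74.0:100 -72.5:103 -71.0:97 -69.5:70 -68.0:63 -66.5:60 -65.0:61 -63.5:59 -62.0:56 -60.5:72 -59.0:99 -57.5:141 -56.0:166 -54.5:182 -53.0:191 -51.5:196 -50.0:172 -48.5:112 -47.0:80 -45.5:76 -44.0:79 -42.5:75 -41.0:68 -39.5:67 -38.0:70 -36.5:74
```

```bash
python3 -c "
from station import hand_in
print(hand_in())"
```

```text
the job is handed in; nothing more can be done
None
```

All three modules measured flat and fully home in the dock's bays, the bail is pressed down to its stop behind them, and the job is handed in; `hand_in` returned no verdict.

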